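# Hold a hardness gauge on a feed roller

### The arm

A 6-joint arm with a two-finger parallel gripper is mounted at the origin on the work surface. World frame = base frame: x ahead of the robot, y to its left, z up, the work surface at z = 0. Lengths are in m, angles in degrees, forces in N, time in s.
With the tool pointing down it reaches from about 0.25 to 0.725 m from the base axis. Payload 9.7 kg.
Tool frame: the origin (TCP) lies at the very end of the fingers, on their centre line; the grasp point (between the pads) lies 19 mm behind it (bot.pinch_z is the distance from the TCP to the grasp point, in m); x points along the fingers, z is the direction in which the jaws open and shut, and the axes are right-handed (so a half turn about x gives the same grasp; the last joint's range is limited). The gripper opens to 85 mm and grips with 20 to 120 N. Pads are 22 mm wide; open, the fingers measure 114 mm over their backs; the gripper's body (76 mm by 85 mm) begins 54 mm behind the grasp point. The pads swing forward as they close: fully open they stand 13 mm farther back than shut.
Start: joints at [66.807, 4.979, 10.078, 95.1, 0, 90], TCP at [0.217, 0.506, 0.231] pointing down, gripper open.
Joint ranges: [-179.16, 179.16], [-48.56, 103.87], [-65.8, 70.77], [-126.05, 130.52], [-82.76, 87.17], [-180, 180]. Speed limits (degrees/s): [127.2, 127.2, 147.25, 180, 180, 180].

### API

Orientations are given as [roll, pitch, yaw] about the fixed x, y, z axes, in that order (R = Rz(yaw) Ry(pitch) Rx(roll)).
In Python, from workcell import bot gives the robot as it stands.
- The arm moves only by the tool play_rows, never from a script. Its argument "rows" is a list of rows, each a list of 3 entries, a list of its own where there are three numbers: the shift along the tool's x, y, z in cm, then the turn about the tool's x in degrees, then the finger opening in cm, from 0 to 8.54. A call has 1 to 12 rows; each row is the pose to reach, as a shift and turn from the pose commanded when the call began, along the tool's axes at that moment; what a row does not reach only later rows make up. A row lasts 1/12 s, in which the tool goes at most 41.7 mm and 7.16 degrees, less where a joint would pass 70% of its speed; a pose out of reach is approached as far as the arm can. A call with a gripper value outside its range is refused whole. The fingers move at their own pace and stop on an object; "squeeze" is the grip in N (left out, the last holds). Time passes only in rows, so rows that repeat a pose let the fingers close. It gives the time, the measured TCP pose, the force and the opening at its end, in the units of the state.
- bot.get_obs(): the state, without advancing time (a new reading comes with each control period).
- bot.camera(name): name is "scene" or "top"; returns (picture, depth): 400x640x3 uint8, blue, green, red; 400x640 float32, m along the optical axis (not along the pixel's ray), 0 where there is no reading.
- bot.camera_model(name): a dict with "fx", "fy", "cx", "cy" (pixels), "k1" (the pictures are not rectified: a ray, as slopes to the right and down, at radius r is drawn at 1 + k1 r^2 times it, then the intrinsics apply), "origin" and "attitude" of the camera in the world. Camera axes: x right, y down, z forward; pixel columns grow to the right and rows downward; lengths in m; the calibration is good to about 2 mm. A picture is of the moment at which its call begins. camera_model takes no time and is no camera call.
- bot.job_done(): hands the job in, once; it reports no verdict.
The state is a dict: "time": time; "q": joint angles; "qd": joint speeds; "joint_efforts": joint torques, N m; "ee_pos": TCP position; "tcp_rot": TCP orientation; "wrist_force": force on the tool from outside, world axes, zero at the start; "torque": the same for the moment, N m; "opening": finger opening in m.
Only numpy, scipy, OpenCV 4.12 (cv2) and the standard library are available. Lean on these libraries where they do the work, as an engineer would, in place of code of your own. Each camera call takes 0.05 s, during which the arm holds its last target.

### The job

Check the orange feed roller on the hardness-gauge stand: pick it out of the blue tray where it stands on end, lay it on its side centred on the two steel V-supports under the gauge, and let go of it while the lever is still up. Then bring the gauge's black-knobbed lever down until the lever is level, so that the gauge's foot bears on the roller, and keep it there: the program finishes while still holding the lever level. Leave the other rollers and everything else on the bench as they are.

Things in the scene. Friction and masses are not known exactly. Their poses are not given: they have to be found in the camera images.
- roller_orange: The feed roller to check: plain cylinder, orange cover, aluminium ends with a dark bore; diameter 40 mm, 130 mm long, about 0.3 kg. Stands on end in the tray at the start. Origin at the centre of the end it stands on, z along its axis. Both ends are alike: it may lie either way round.
- roller_orange_mid (a point): Middle of the orange roller, on its axis, 65 mm from either end.
- tray: Low blue plastic tray, fixed, 370 (x) x 130 (y) mm, rim 12 mm high, floor 4 mm above the bench; origin under its middle. Three rollers stand in it in a row along its x, about 105 mm apart centre to centre, in any order.
- stand: Gauge stand, fixed. Origin under the middle of its dark granite base, 240 (x) x 180 (y) x 50 mm high; z up, -x is the front, towards the robot. At x = +85, y = +12 mm a steel column, 32 mm diameter, 350 mm high; on it a grey rack housing, x = +5 to +50, y = -12 to +36 mm, 204 to 276 mm above the bench, with its clamp behind it.
- seat (a point): Where the roller's middle belongs: on the axis of a roller lying in the V-supports, 95 mm above the bench, 30 mm in front of the stand's middle. Axes as the stand's: y runs along the V-supports, the way the roller must lie. The gauge hangs over y = +12 mm; with the lever up its foot is 27 mm above a seated roller, so the roller goes in from the -y side under the foot and is lowered.
- v_right (a point): On the seat's axis, 20 mm from the seat towards the stand's -y, in the middle of the right V-block. Each V-block: steel, 90 degree V, 14 mm thick along y, 60 mm wide, top 9 mm below the axis. On the -y side of this block the seated roller overhangs by 38 mm: below it only a steel plate, 37 mm below the axis, and the granite, 45 mm below the axis.
- v_left (a point): On the seat's axis, 45 mm from the seat towards the stand's +y, in the middle of the left V-block (same size).
- foot (a point): Middle of the underside of the gauge's steel presser foot (18 mm diameter). Above it a round dial, 54 mm diameter, 24 mm thick, faces the front, its middle 56 mm above this point; the sprung stem above it ends in a black cap, 30 mm diameter, whose top is 135 mm above this point.
- gauge: The whole hardness gauge (foot, dial, stem, cap), origin at its foot; moves straight up and down, 32 mm down per rad of lever. Once its foot stands on the roller it rides up on a spring: it touches at lever 0.84 rad with about 6 N, and presses with about 12 N at lever 1.0 (level), changing by 38 N per rad.
- pivot (a point): Lever's pivot, 240 mm above the bench on the gauge's +y side; the pivot axis runs along the stand's y. Axes as the stand's.
- lever: The whole lever: hub, 10 mm steel rod and black ball knob. Origin at the pivot.
- ball (a point): Centre of the lever's ball knob (30 mm diameter), 115 mm from the pivot on its front (-x) side; swings in the stand's x-z plane. Up: 62 mm in front of the pivot and 97 mm above it. Level: 115 mm in front, at its height. Can be pinched from above with the fingers closing along y (it turns between the pads), or pushed down.
- lever_angle (a joint): Lever angle in rad: 0 = up (at rest, 1.0 rad or 57 degrees above level), 1.0 = level, 1.3 = bottom stop. A spring returns it up when let go; at the ball, across the lever, it takes between 1 and 2 N to start and about 6.5 N to hold level on the roller.
- roller_black: Another roller of the same size, black cover, standing on end in the tray; origin at the centre of its lower end. To be left alone.
- roller_grey: Another roller of the same size, grey cover, standing on end in the tray; origin at the centre of its lower end. To be left alone.
- caliper: Digital caliper, steel with a black head, 232 x 70 x 14 mm, lying flat to the right of the stand; origin under the middle of its beam, x along the beam. To be left alone.
- loupe: Black eye loupe, 38 mm diameter, 42 mm high, standing on the bench; origin under its middle. To be left alone.
- ring_gauge: Steel ring gauge, 60 mm diameter, 20 mm high, lying flat; origin under its middle. To be left alone.
- screwdriver: Screwdriver, 160 mm long, lying on the bench; origin under its middle, x along it. To be left alone.
- tin: Dark round tin with a yellow lid, 83 mm diameter, 56 mm high; origin under its middle. To be left alone.
Mind the look-alikes: they are no part of the job. Of the things that look like the roller_orange, the middle-sized one is meant.

How it is judged (in metres and radians):
On the way, in this order (a step that is already met when the one before it is completed fails the run):
1. the orange roller lies centred in both V-supports, let go, with the lever still up (x of roller_orange_mid in the frame of seat between -0.004 and 0.004 m and y of roller_orange_mid in the frame of seat between -0.02 and 0.02 m and z of roller_orange_mid in the frame of seat between -0.004 and 0.004 m and angle between the z axis of roller_orange and the y axis of seat, either way round below 0.06 rad and contact force between each of the fingers, the arm and roller_orange below 0.2 N and linear speed of roller_orange below 0.02 m/s and value of joint lever_angle below 0.2 rad), for 0.2 s.
2. the robot holds the lever level, the gauge's foot bearing on the roller (x of roller_orange_mid in the frame of seat between -0.004 and 0.004 m and y of roller_orange_mid in the frame of seat between -0.02 and 0.02 m and z of roller_orange_mid in the frame of seat between -0.004 and 0.004 m and angle between the z axis of roller_orange and the y axis of seat, either way round below 0.06 rad and contact force between each of the fingers, the arm and roller_orange below 0.2 N and value of joint lever_angle between 0.9 and 1.1 rad and contact force between gauge and roller_orange between 6 and 18 N and contact force between any of the fingers, the arm and lever above 1 N), for 0.3 s.
At the end, for the whole second after the job is handed in: The orange roller lies untouched in both V-supports (middle within 20 mm along and 4 mm across and in height of the seat, axis within 3.4 degrees); the robot bears on the lever, holding it within 0.1 rad of level, and the gauge's foot presses the roller with 6 to 18 N (all of step 2 and linear speed of roller_orange below 0.02 m/s); the arm keeps its last pose, push and grip.
It fails at once if another roller, the caliper, loupe, ring gauge, screwdriver or tin is moved by more than 25 mm or a standing roller is knocked over (distance of any of roller_black, roller_grey, caliper, loupe, ring_gauge, screwdriver, tin from where it was at the start of the episode above 0.025 m or angle between any of roller_black, roller_grey's own z axis and vertical above 0.5 rad).
It also fails if it takes over 64 s, if anything falls off the work surface, if the arm or the gripper's body presses on something with over 40 N, if the wrist force passes 120 N, or if a joint passes its speed limit or range.

## Working session

There is one attempt and no reset: what is moved stays moved. The work goes in short steps, Python scripts to look and compute and a tool call to move; the robot and the scene stay as the last step left them, time stands still between calls to the robot, and variables do not carry over. Pictures are saved under pics/ and viewed, and the job is handed in when it is done.

Besides the shell and the picture viewer there is one more tool, called as a command line: name --argument value ..., lists and objects as JSON in quotes. play_rows: Moves the arm, as the interface text tells. Its arguments: {"type":"object","properties":{"rows":{"type":"array"},"squeeze":{"type":"number"}},"required":["rows"]}

```bash
mkdir -p pics; ls
python3 - <<'E'
from workcell import bot
import cv2, numpy as np
print(bot.get_obs(), bot.pinch_z)
for n in ("scene","top"):
    p,d=bot.camera(n); cv2.imwrite(f"pics/{n}0.png",p); np.save(f"{n}0.npy",d); print(n,bot.camera_model(n))
E
```

```text
pics
{'time': 0.0, 'q': array([ 6.68062323e+01,  5.01086704e+00,  1.00345843e+01,  9.51002194e+01,
       -1.76717955e-04,  9.00014054e+01]), 'qd': array([-0.0083719 , -0.02024535, -0.0558284 ,  0.06298734,  0.11547214,
       -0.08677326]), 'joint_efforts': array([ 2.38837119e-04, -5.20383918e+01,  4.64801002e+01,  1.64500420e-02,
       -7.55460292e-05, -9.87996202e-06]), 'ee_pos': array([0.21652176, 0.50533269, 0.23058648]), 'tcp_rot': array([-179.86624326,   89.92349761, -113.06141624]), 'wrist_force': array([0.0136934 , 0.22014246, 0.08252969]), 'torque': array([ 0.01264429, -0.01373008,  0.00294347]), 'opening': 0.08531118271410848} 0.0187
scene {'fx': 412.27709259788867, 'fy': 412.27709259788867, 'cx': 320.3357458263083, 'cy': 202.98539618700968, 'k1': -0.03705703672557344, 'origin': array([0.94184121, 0.55213349, 0.88017735]), 'attitude': array([-133.69636536,    0.43064744,  146.50032633])}
top {'fx': 411.23299998318777, 'fy': 411.23299998318777, 'cx': 322.96848390168054, 'cy': 198.3683942341842, 'k1': 0.024309208282633932, 'origin': array([ 0.34365051, -0.03379819,  1.36810443]), 'attitude': array([-169.61805253,   -0.79328576,  -90.51469509])}
```

View pics/scene0.png

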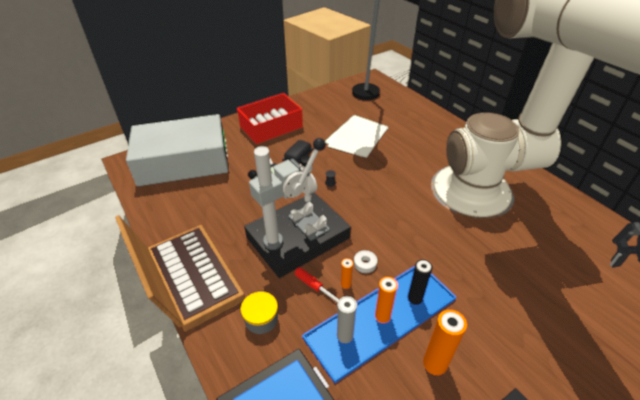

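View pics/top0.png

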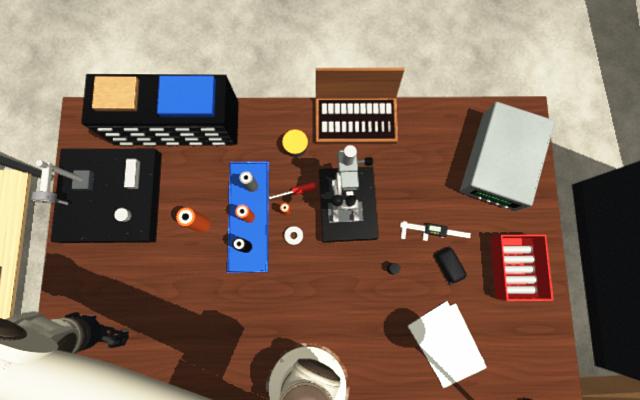

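```bash
cat > h.py <<'E'
import numpy as np, cv2
from scipy.spatial.transform import Rotation as Ro
def model(bot,n):
    m=bot.camera_model(n)
    K=np.array([[m['fx'],0,m['cx']],[0,m['fy'],m['cy']],[0,0,1]]); D=np.array([m['k1'],0,0,0])
    R=Ro.from_euler('xyz',m['attitude'],degrees=True).as_matrix()
    return K,D,R,np.array(m['origin'])
def rays(M,uv):
    K,D,R,o=M
    p=cv2.undistortPoints(np.array(uv,float).reshape(-1,1,2),K,D).reshape(-1,2)
    return np.c_[p,np.ones(len(p))]@R.T
def onplane(M,uv,z):
    d=rays(M,uv); return M[3]+d*((z-M[3][2])/d[:,2])[:,None]
def cloud(M,depth):
    h,w=depth.shape; uu,vv=np.meshgrid(np.arange(w),np.arange(h))
    d=rays(M,np.c_[uu.ravel(),vv.ravel()]); 
    P=M[3]+d*depth.ravel()[:,None]; P[depth.ravel()==0]=np.nan
    return P.reshape(h,w,3)
def proj(M,P):
    K,D,R,o=M
    Pc=(np.array(P,float).reshape(-1,3)-o)@R
    return cv2.projectPoints(Pc,np.zeros(3),np.zeros(3),K,D)[0].reshape(-1,2)
E
python3 - <<'E'
from h import *; from workcell import bot
for n in("scene","top"):
    M=model(bot,n); im=cv2.imread(f"pics/{n}0.png"); C=cloud(M,np.load(f"{n}0.npy"))
    hsv=cv2.cvtColor(im,cv2.COLOR_BGR2HSV)
    for nm,lo,hi in(("orange",(5,180,120),(16,255,255)),("blue",(100,150,100),(125,255,255)),("yellow",(22,180,120),(34,255,255))):
        m=cv2.inRange(hsv,lo,hi); k,L,S,c=cv2.connectedComponentsWithStats(m)
        for i in range(1,k):
            if S[i,4]>40:
                P=C[L==i]; print(n,nm,S[i],c[i].round(1),np.nanpercentile(P,[2,50,98],axis=0).round(3).tolist())
    # crop
    x0,y0,x1,y1=((220,120,480,380) if n=="scene" else (160,130,400,290))
    s=min(800/(x1-x0),600/(y1-y0)); cv2.imwrite(f"pics/{n}0c.png",cv2.resize(im[y0:y1,x0:x1],None,fx=s,fy=s,interpolation=cv2.INTER_CUBIC))
E
```

```text
scene orange [288  96  15  32  44] [298. 109.] [[0.186, -0.839, -0.004], [0.198, -0.718, 0.001], [0.265, -0.607, 0.08]]
scene orange [340 264  13  25 249] [346.  276.8] [[0.527, 0.023, -0.001], [0.558, 0.076, 0.038], [0.564, 0.081, 0.083]]
scene orange [376 276  19  46 479] [384.2 303. ] [[0.457, 0.106, -0.001], [0.547, 0.204, 0.074], [0.553, 0.213, 0.133]]
scene orange [ 423  309   45   67 1341] [441.2 348.6] [[0.378, 0.275, -0.002], [0.532, 0.358, 0.09], [0.539, 0.374, 0.174]]
scene blue [ 303  268  152  114 5657] [374.8 327.1] [[0.36, 0.133, 0.0], [0.574, 0.213, 0.004], [0.719, 0.259, 0.013]]
scene blue [ 234  361   89   39 1809] [284.2 386.3] [[0.808, 0.271, 0.227], [0.842, 0.294, 0.229], [0.908, 0.337, 0.232]]
scene yellow [240 291  38  34 990] [258.9 307.6] [[0.738, -0.025, 0.001], [0.78, 0.04, 0.056], [0.817, 0.077, 0.059]]
top orange [280 202  11  14  58] [286.  209.3] [[0.537, 0.056, -0.002], [0.545, 0.065, 0.022], [0.582, 0.086, 0.091]]
top orange [176 207  35  25 400] [195.8 220.9] [[0.485, 0.322, -0.004], [0.504, 0.329, 0.11], [0.565, 0.422, 0.179]]
top orange [237 208  17  14  89] [247.9 216.1] [[0.513, 0.175, 0.026], [0.521, 0.179, 0.091], [0.54, 0.202, 0.134]]
top blue [ 157   75   58   41 2263] [185.8  94.6] [[0.806, 0.27, 0.213], [0.863, 0.347, 0.229], [0.924, 0.425, 0.234]]
top blue [ 227  162   42  111 3581] [248.5 218.6] [[0.358, 0.132, -0.002], [0.517, 0.189, 0.004], [0.716, 0.258, 0.014]]
```

```bash
ls pics
```

```text
scene0.png
scene0c.png
top0.png
top0c.png
```

View pics/scene0c.png

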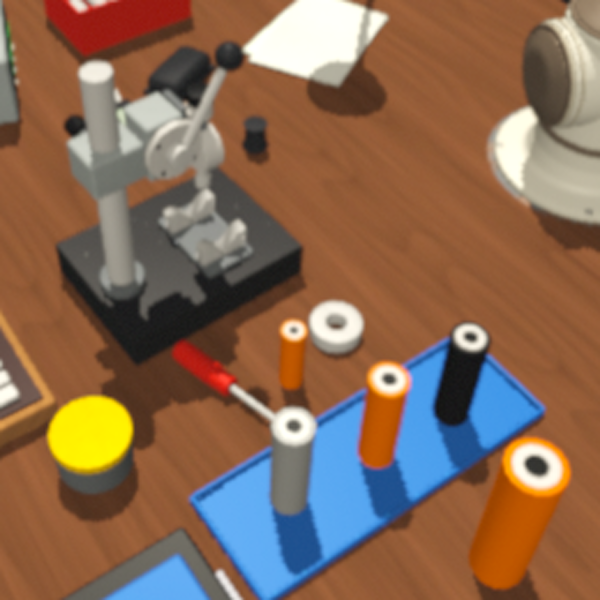

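View pics/top0c.png

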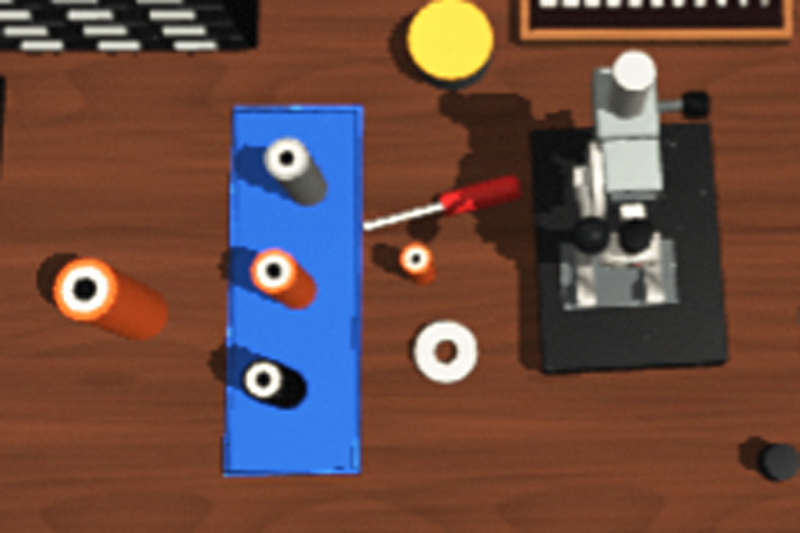

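Run:
```python
from h import *; from workcell import bot
Ms={n:model(bot,n) for n in("scene","top")}
ims={n:cv2.imread(f"pics/{n}0.png") for n in Ms}
seeds={"orange":((388,284),(242,211)),"grey":((347,303),(246,177)),"black":((424,266),(239,244))}
for k,(s,t) in seeds.items():
    for n,(u,v) in zip(Ms,(s,t)):
        im=ims[n]; w=12; r=im[v-w:v+w+1,u-w:u+w+1]; hs=cv2.cvtColor(r,cv2.COLOR_BGR2HSV)
        m=((hs[...,2]>150)&(hs[...,1]<70)).astype(np.uint8)
        kk,L,S,c=cv2.connectedComponentsWithStats(m)
        i=1+np.argmax(S[1:,4]); cn,_=cv2.findContours((L==i).astype(np.uint8),cv2.RETR_EXTERNAL,cv2.CHAIN_APPROX_NONE)
        e=cv2.fitEllipse(cv2.convexHull(max(cn,key=len))); uv=np.array(e[0])+[u-w,v-w]
        print(k,n,S[i,4],uv.round(2),np.round(e[1],1),onplane(Ms[n],[uv],0.134).round(4))
# planar features: tray & granite with depth
for n in Ms:
    M=Ms[n]; im=ims[n]; C=cloud(M,np.load(f"{n}0.npy")); hsv=cv2.cvtColor(im,cv2.COLOR_BGR2HSV)
    box=(np.abs(C[...,0]-.53)<.3)&(np.abs(C[...,1]-.2)<.12)
    b=(cv2.inRange(hsv,(100,120,60),(125,255,255))>0)&box&(C[...,2]<.03)
    print(n,"tray",np.nanmin(C[b],0),np.nanmax(C[b],0),cv2.minAreaRect(C[b][:,:2].astype(np.float32)))
    g=(np.abs(C[...,2]-.05)<.006)&(np.abs(C[...,0]-.55)<.25)&(np.abs(C[...,1]+.06)<.2)
    print("granite",g.sum(),cv2.minAreaRect(C[g][:,:2].astype(np.float32)))
    print(np.nanpercentile(C[g],[1,50,99],axis=0).round(3))
```

```text
orange scene 102 [388.18 283.92] [10.7 13.4] [[0.5337 0.1927 0.134 ]]
orange top 57 [241.54 210.89] [8.7 9.7] [[0.5327 0.1936 0.134 ]]
grey scene 273 [345.61 303.84] [16.9 23.4] [[0.64   0.1816 0.134 ]]
grey top 111 [245.54 177.16] [11.7 13. ] [[0.6373 0.1841 0.134 ]]
black scene 118 [423.6 265.6] [11.3 14.1] [[0.4349 0.1992 0.134 ]]
black top 70 [238.5  243.35] [ 9.8 10.5] [[0.435 0.2   0.134]]
scene tray [ 0.35268906  0.12755832 -0.00282997] [0.72252635 0.26130171 0.02618923] ((0.5375012159347534, 0.19465965032577515), (0.36919963359832764, 0.13170267641544342), 0.4636634588241577)
granite 3419 ((0.6224643588066101, -0.07538767158985138), (0.3123122453689575, 0.35237935185432434), 89.5395736694336)
[[ 0.453 -0.224  0.045]
 [ 0.599 -0.097  0.051]
 [ 0.795  0.077  0.056]]
top tray [ 0.35173546  0.12925171 -0.00697725] [0.72214601 0.26175332 0.02879183] ((0.5367486476898193, 0.19514399766921997), (0.36965224146842957, 0.13115908205509186), 0.5147547125816345)
granite 2812 ((0.6265702247619629, -0.07495774328708649), (0.3602255880832672, 0.296297550201416), 2.874687671661377)
[[ 0.45  -0.225  0.045]
 [ 0.558 -0.133  0.05 ]
 [ 0.793  0.068  0.056]]
```

Run:
```python
from h import *; from workcell import bot
for n in("scene","top"):
    M=model(bot,n); im=cv2.imread(f"pics/{n}0.png"); C=cloud(M,np.load(f"{n}0.npy"))
    g=((np.abs(C[...,2]-.05)<.005)&(np.abs(C[...,0]-.57)<.18)&(np.abs(C[...,1]+.08)<.15)&(im.max(2)<90)).astype(np.uint8)
    k,L,S,c=cv2.connectedComponentsWithStats(g); i=1+np.argmax(S[1:,4]); P=C[L==i]
    print(n,S[i],cv2.minAreaRect(P[:,:2].astype(np.float32)),P.min(0),P.max(0))
    # also edges: fit lines via row/col extents
    for a,b,name in((0,1,'y-extent vs x'),(1,0,'x-extent vs y')):
        bins=np.arange(P[:,a].min()+.01,P[:,a].max()-.01,.02)
        for t in bins:
            q=P[np.abs(P[:,a]-t)<.006][:,b]
            if len(q)>3: print(name,round(t,3),q.min().round(4),q.max().round(4),end='; ')
        print()
    s={"scene":(225,120,375,285),"top":(300,135,400,255)}[n]
    f=min(800/(s[2]-s[0]),600/(s[3]-s[1])); cv2.imwrite(f"pics/{n}0s.png",cv2.resize(im[s[1]:s[3],s[0]:s[2]],None,fx=f,fy=f,interpolation=cv2.INTER_CUBIC)); print(f)
```

```text
scene [ 245  193  106   76 2140] ((0.5720334649085999, -0.1329914927482605), (0.2373986840248108, 0.17814964056015015), 2.1743385791778564) [ 0.45111994 -0.22461979  0.04505029] [ 0.69288602 -0.04125423  0.05498298]
y-extent vs x 0.461 -0.2246 -0.0504; y-extent vs x 0.481 -0.2048 -0.0508; y-extent vs x 0.501 -0.2212 -0.0493; y-extent vs x 0.521 -0.2204 -0.0497; y-extent vs x 0.541 -0.2217 -0.0475; y-extent vs x 0.561 -0.2215 -0.0463; y-extent vs x 0.581 -0.2218 -0.0457; y-extent vs x 0.601 -0.2101 -0.0444; y-extent vs x 0.621 -0.1617 -0.0437; y-extent vs x 0.641 -0.2183 -0.0413; y-extent vs x 0.661 -0.2159 -0.0414; y-extent vs x 0.681 -0.2162 -0.0418; 
x-extent vs y -0.215 0.4598 0.6928; x-extent vs y -0.195 0.4559 0.6929; x-extent vs y -0.175 0.4551 0.6925; x-extent vs y -0.155 0.4558 0.6904; x-extent vs y -0.135 0.4564 0.6894; x-extent vs y -0.115 0.4545 0.6895; x-extent vs y -0.095 0.4528 0.6884; x-extent vs y -0.075 0.4511 0.6869; x-extent vs y -0.055 0.4517 0.6869; 
3.6363636363636362
top [ 319  167   60   75 2333] ((0.5695570707321167, -0.13456284999847412), (0.2398956865072250
[... 177 characters left out ...]
2296 -0.0501; y-extent vs x 0.496 -0.2248 -0.0471; y-extent vs x 0.516 -0.2258 -0.0472; y-extent vs x 0.536 -0.2227 -0.0474; y-extent vs x 0.556 -0.2233 -0.0475; y-extent vs x 0.576 -0.2209 -0.0445; y-extent vs x 0.596 -0.2216 -0.0446; y-extent vs x 0.616 -0.2188 -0.0447; y-extent vs x 0.636 -0.2196 -0.0417; y-extent vs x 0.656 -0.2198 -0.0418; y-extent vs x 0.676 -0.2174 -0.0419; 
x-extent vs y -0.22 0.4545 0.6894; x-extent vs y -0.2 0.4549 0.6895; x-extent vs y -0.18 0.452 0.6902; x-extent vs y -0.16 0.4516 0.6119; x-extent vs y -0.14 0.4519 0.5074; x-extent vs y -0.12 0.4491 0.5074; x-extent vs y -0.1 0.4491 0.688; x-extent vs y -0.08 0.4491 0.6874; x-extent vs y -0.06 0.4464 0.6842; 
5.0
```

View pics/scene0s.png

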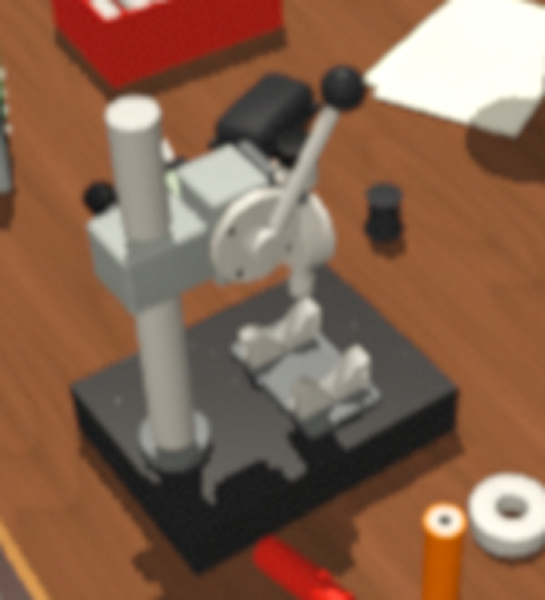

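View pics/top0s.png

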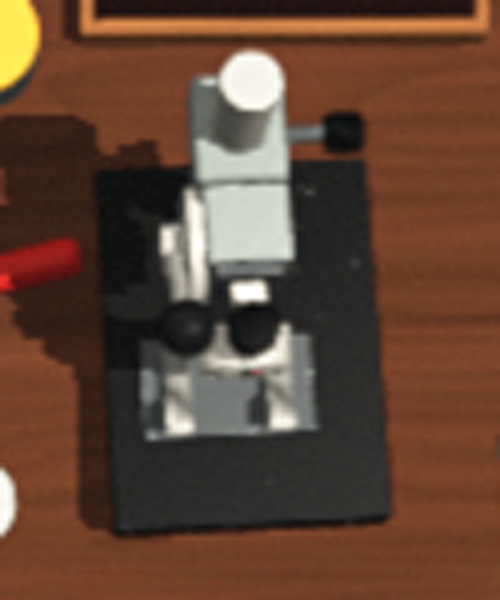

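```bash
cat >> h.py <<'E'
TH=np.radians(2.5); SC=np.array([.571,-.134])
def s2w(p,SC=SC,TH=TH):
    p=np.atleast_2d(np.array(p,float)); c,s=np.cos(TH),np.sin(TH)
    return np.c_[SC[0]+c*p[:,0]-s*p[:,1],SC[1]+s*p[:,0]+c*p[:,1],p[:,2]]
def w2s(p,SC=SC,TH=TH):
    p=np.atleast_2d(np.array(p,float)); c,s=np.cos(TH),np.sin(TH); d=p[:,:2]-SC
    return np.c_[c*d[:,0]+s*d[:,1],-s*d[:,0]+c*d[:,1],p[:,2]]
E
python3 - <<'E'
from h import *; from workcell import bot
T=model(bot,"top"); S=model(bot,"scene")
for nm,uvT,uvS,z in(("ball",(337.6,200.4),(225+343/3.636,120+87/3.636),.337),("cap",(350.8,200),None,.277),("coltop",(350.4,151.3),(225+134/3.636,120+112/3.636),.35)):
    for M,uv in((T,uvT),(S,uvS)):
        if uv: w=onplane(M,[uv],z); print(nm,w.round(4),w2s(w).round(4))
V=[]
for y in(-20,45):
    for dx in(-30,30):
        for dy in(-7,7): V.append((-.03+dx/1e3,y/1e3+dy/1e3,.086))
G=[(a,b,.05) for a in(-.12,.12) for b in(-.09,.09)]
for n,M in(("top",T),("scene",S)):
    im=cv2.imread(f"pics/{n}0.png"); s={"scene":(225,120,375,285),"top":(300,135,400,255)}[n]
    f=5 if n=="top" else 3.636
    c=cv2.resize(im[s[1]:s[3],s[0]:s[2]],None,fx=f,fy=f,interpolation=cv2.INTER_CUBIC)
    for P,col in((V,(0,0,255)),(G,(0,255,0)),([(-.03,.012,.142),(.085,.012,.35)],(255,0,255))):
        for uv in proj(M,s2w(P)): cv2.circle(c,tuple(int(round(x)) for x in ((uv-np.array(s[:2])+.5)*f)),3,col,-1)
    cv2.imwrite(f"pics/{n}0o.png",c)
E
```

```text
ball [[ 0.5269 -0.087   0.337 ]] [[-0.042   0.0489  0.337 ]]
ball [[ 0.5274 -0.0855  0.337 ]] [[-0.0415  0.0503  0.337 ]]
cap [[ 0.5385 -0.1258  0.277 ]] [[-0.0321  0.0097  0.277 ]]
coltop [[ 0.6527 -0.1212  0.35  ]] [[0.0822 0.0092 0.35  ]]
coltop [[ 0.6536 -0.1187  0.35  ]] [[0.0832 0.0117 0.35  ]]
```

View pics/scene0o.png

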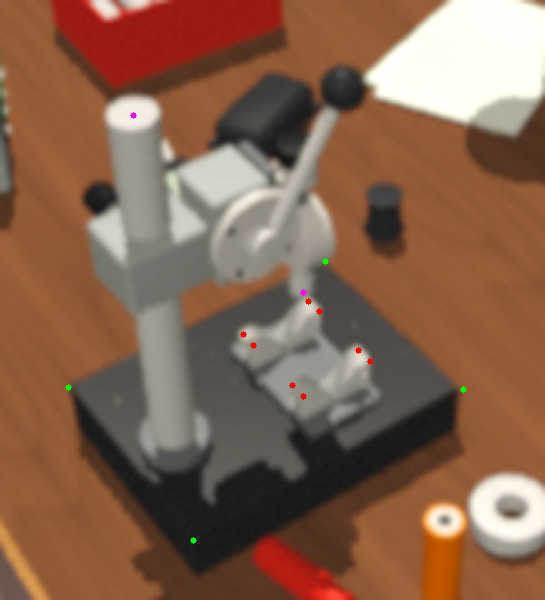

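View pics/top0o.png

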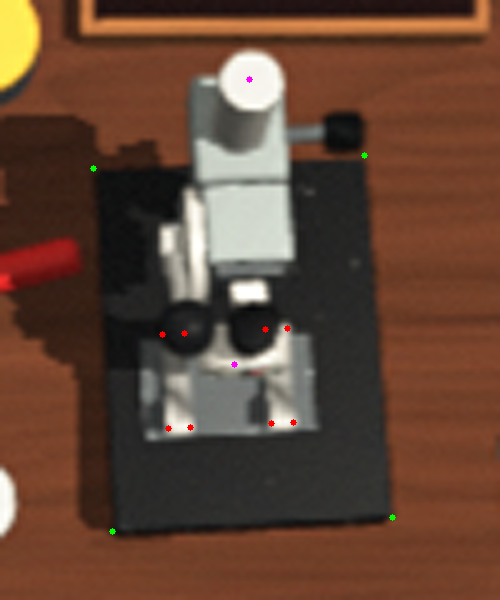

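```bash
sed -i 's/SC=np.array(\[.571,-.134\])/SC=np.array([.5695,-.135])/' h.py
cat >> h.py <<'E'
def shift(bot,tgt,phi):
    o=bot.get_obs(); R=Ro.from_euler('xyz',o['tcp_rot'],degrees=True).as_matrix()
    d=R.T@(np.array(tgt)-o['ee_pos'])*100
    cur=np.degrees(np.arctan2(R[1,2],R[0,2]))
    print('t',round(o['time'],2),'pos',o['ee_pos'].round(4),'phi',cur.round(2),'tilt',R[:,0].round(4),'q',o['q'].round(1),'F',o['wrist_force'].round(2),'M',o['torque'].round(2),'open',o['opening'].round(4))
    print('shift cm',d.round(2),'turn',round(cur-phi,2))
E
python3 - <<'E'
from h import *; from workcell import bot
shift(bot,(.533,.193,.2),2.5)
print(s2w([(-.03,0,.095),(-.03,-.012,.095),(-.094,.05,.24)]))
E
```

```text
Traceback (most recent call last):
  File "h.py", line 34, in shift
    print('t',round(o['time'],2),'pos',o['ee_pos'].round(4),'phi',cur.round(2),'tilt',R[:,0].round(4),'q',o['q'].round(1),'F',o['wrist_force'].round(2),'M',o['torque'].round(2),'open',o['opening'].round(4))
                                                                                                                                                                                        ^^^^^^^^^^^^^^^^^^
AttributeError: 'float' object has no attribute 'round'
```

```bash
sed -i "s/o\['opening'\].round(4)/round(o['opening'],4)/" h.py
python3 - <<'E'
from h import *; from workcell import bot
shift(bot,(.533,.193,.2),2.5)
print(s2w([(-.03,0,.095),(-.03,-.012,.095),(-.094,.05,.24)]))
E
```

```text
t 0.1 pos [0.2165 0.5054 0.2306] phi 66.81 tilt [-4.0e-04 -1.1e-03 -1.0e+00] q [66.8  5.  10.  95.1 -0.  90. ] F [ 0.03  0.61 -0.12] M [-0.07 -0.01 -0.03] open 0.0852
shift cm [  3.08 -41.39 -16.25] turn 64.31
[[ 0.53952855 -0.13630858  0.095     ]
 [ 0.54005199 -0.14829716  0.095     ]
 [ 0.4734085  -0.08914781  0.24      ]]
```

play_rows --rows '[[[1,-20,-8],32,8.5],[[3,-41.4,-16.25],64.3,8.5],[[3,-41.4,-16.25],64.3,8.5],[[3,-41.4,-16.25],64.3,8.5],[[3,-41.4,-16.25],64.3,8.5],[[3,-41.4,-16.25],64.3,8.5],[[3,-41.4,-16.25],64.3,8.5],[[3,-41.4,-16.25],64.3,8.5],[[3,-41.4,-16.25],64.3,8.5],[[3,-41.4,-16.25],64.3,8.5],[[3,-41.4,-16.25],64.3,8.5],[[3,-41.4,-16.25],64.3,8.5]]'

```text
time: 1.1
ee_pos: [0.5358, 0.1892, 0.1996]
tcp_rot: [-127.8, 89.9, -125.5]
wrist_force: [0.0, -0.5, -0.3]
opening: 0.0849
```

Run:
```python
from h import *; from workcell import bot
# grasp point 15mm below top (z=.119) -> TCP .100
shift(bot,(.533,.193,.100),2.5)
```

```text
t 1.1 pos [0.5358 0.1892 0.1996] phi 2.25 tilt [-0.0011 -0.0016 -1.    ] q [ 1.950e+01  7.000e+00  8.800e+00  9.180e+01 -1.000e-01  1.072e+02] F [ 0.   -0.52 -0.27] M [-0.01 -0.06  0.01] open 0.0849
shift cm [ 9.96  0.4  -0.26] turn -0.25
```

play_rows --rows '[[[0,0,0],0,8.5],[[0,0,0],0,8.5]]'

```text
time: 1.27
ee_pos: [0.5328, 0.1932, 0.201]
tcp_rot: [179.7, 89.9, -177.9]
wrist_force: [-0.6, 0.9, -0.6]
opening: 0.0851
```

Run:
```python
from h import *; from workcell import bot
shift(bot,(.533,.193,.100),2.5)
```

```text
t 1.27 pos [0.5328 0.1932 0.201 ] phi 2.48 tilt [-0.001 -0.    -1.   ] q [ 19.9   6.8   8.7  91.9   0.  107.4] F [-0.61  0.86 -0.64] M [-0.01  0.03 -0.03] open 0.0851
shift cm [10.1  -0.02  0.03] turn -0.02
```

play_rows --rows '[[[4,0,0],0,8.5],[[7.5,0,0],0,8.5],[[9.5,0,0],0,8.5],[[10.6,0,0],0,8.5],[[10.6,0,0],0,8.5],[[10.6,0,0],0,3.5],[[10.6,0,0],0,3.5],[[10.6,0,0],0,3.5],[[10.6,0,0],0,3.5],[[10.6,0,0],0,3.5],[[10.6,0,0],0,3.5],[[10.6,0,0],0,3.5]]' --squeeze 40

```text
time: 2.27
ee_pos: [0.5336, 0.1934, 0.097]
tcp_rot: [27.9, 89.9, 30.4]
wrist_force: [-1.8, -0.2, 7.5]
opening: 0.0395
```

Run:
```python
from h import *; from workcell import bot
shift(bot,(.35,.10,.27),2.5)
for n in("scene","top"):
    p,d=bot.camera(n); np.save(f"{n}1.npy",d); cv2.imwrite(f"pics/{n}1.png",p)
    s=(300,180,480,360) if n=="scene" else (170,130,350,280)
    c=cv2.resize(p[s[1]:s[3],s[0]:s[2]],None,fx=3,fy=3,interpolation=cv2.INTER_CUBIC); cv2.imwrite(f"pics/{n}1c.png",c)
```

```text
t 2.27 pos [0.5336 0.1934 0.097 ] phi 2.51 tilt [ 0.0018  0.0011 -1.    ] q [ 19.9   6.7  -2.9  80.3   0.  107.4] F [-1.76 -0.21  7.53] M [-0.01  0.5  -0.02] open 0.0395
shift cm [-17.34  -8.51 -18.72] turn 0.01
```

View pics/scene1c.png

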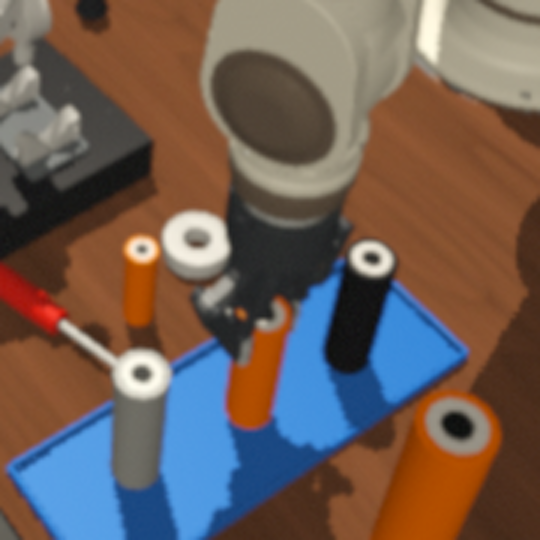

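play_rows --rows '[[[-2,0,0],0,3.5],[[-6,0,0],0,3.5],[[-10,0,0],0,3.5],[[-14,0,0],0,3.5],[[-17,-1,-2],0,3.5],[[-17,-4,-6],0,3.5],[[-17,-7,-10],0,3.5],[[-17,-8.5,-14],0,3.5],[[-17,-8.5,-17],0,3.5],[[-17,-8.5,-18.7],0,3.5],[[-17,-8.5,-18.7],0,3.5],[[-17,-8.5,-18.7],0,3.5]]'

```text
time: 3.37
ee_pos: [0.3495, 0.0999, 0.2662]
tcp_rot: [13.5, 89.8, 16.0]
wrist_force: [0.8, 0.2, -2.6]
opening: 0.039
```

Run:
```python
from h import *; from workcell import bot
shift(bot,(.35,.10,.10),2.5)
T=model(bot,"top")
print("ring",onplane(T,[(293.5,235.5)],.02))
for n in("scene","top"):
    p,d=bot.camera(n); np.save(f"{n}2.npy",d); cv2.imwrite(f"pics/{n}2.png",p)
```

```text
t 3.37 pos [0.3495 0.0999 0.2662] phi 2.5 tilt [ 2.6e-03  7.0e-04 -1.0e+00] q [ 15.9 -19.3  -7.8 101.4   0.  103.4] F [ 0.76  0.21 -2.58] M [ 0.05 -0.02  0.04] open 0.039
shift cm [16.62 -0.    0.  ] turn 0.0
ring [[0.46749488 0.0429315  0.02      ]]
```

View pics/scene2.png

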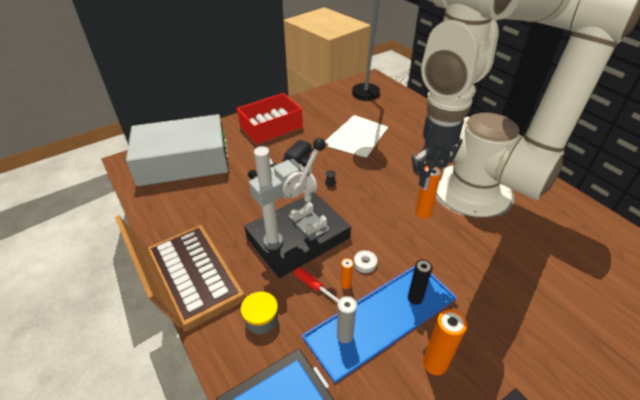

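View pics/top2.png

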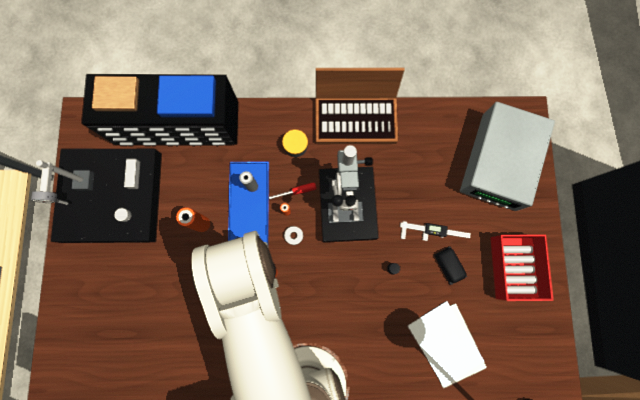

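play_rows --rows '[[[4,0,0],0,3.5],[[8,0,0],0,3.5],[[12,0,0],0,3.5],[[15,0,0],0,3.5],[[16.6,0,0],0,3.5],[[17,0,0],0,3.5],[[17.2,0,0],0,3.5],[[17.3,0,0],0,3.5],[[17.4,0,0],0,3.5],[[17.4,0,0],0,3.5]]' --squeeze 20

```text
time: 4.3
ee_pos: [0.35, 0.1001, 0.0926]
tcp_rot: [-179.9, 89.9, -177.4]
wrist_force: [-9.9, -1.4, 14.7]
opening: 0.0387
```

Run:
```python
from h import *; from workcell import bot
shift(bot,(.35,.10,.092),2.5)
```

```text
t 4.3 pos [0.35   0.1001 0.0926] phi 2.51 tilt [-1.5e-03 -1.0e-04 -1.0e+00] q [ 15.9 -21.6 -28.7  82.9   0.  103.4] F [-9.88 -1.39 14.66] M [-0.46  2.52 -0.03] open 0.0387
shift cm [ 0.06 -0.01 -0.  ] turn 0.01
```

play_rows --rows '[[[0,-0.6,0],0,3.5],[[-0.1,-1.2,0],0,3.5],[[-0.15,-1.8,0],0,3.5],[[-0.15,-2.4,0],0,3.5],[[-0.15,-3,0],0,3.5]]'

```text
time: 4.72
ee_pos: [0.3518, 0.0698, 0.0929]
tcp_rot: [73.5, 90.0, 76.0]
wrist_force: [-0.1, 2.9, 1.3]
opening: 0.0393
```

Run:
```python
from h import *; from workcell import bot
shift(bot,(.35,.07,.092),2.5)
p,d=bot.camera("scene"); np.save(f"scene3.npy",d); s=(360,110,520,250)
cv2.imwrite("pics/scene3c.png",cv2.resize(p[s[1]:s[3],s[0]:s[2]],None,fx=4,fy=4,interpolation=cv2.INTER_CUBIC))
```

```text
t 4.72 pos [0.3518 0.0698 0.0929] phi 2.51 tilt [ 1.e-04  5.e-04 -1.e+00] q [ 11.2 -22.5 -29.3  83.2   0.   98.7] F [-0.07  2.93  1.26] M [ 0.83 -0.03 -0.02] open 0.0393
shift cm [ 0.09  0.03 -0.18] turn 0.01
```

View pics/scene3c.png

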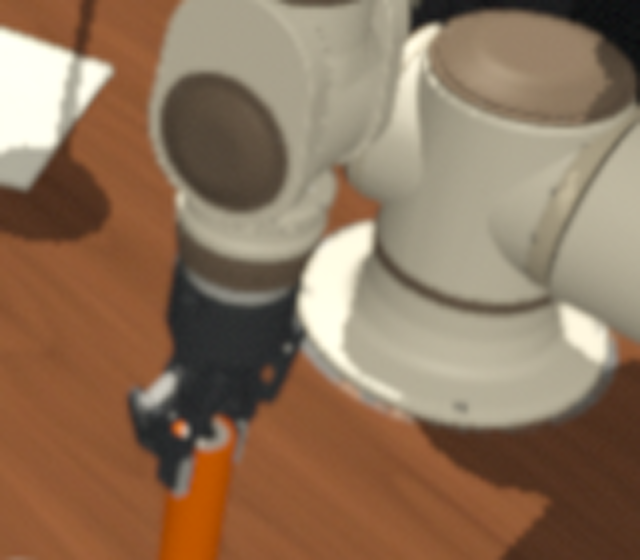

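```bash
cat >> h.py <<'E'
def roller(bot,n="scene",box=None):
    p,d=bot.camera(n); M=model(bot,n); C=cloud(M,d); hsv=cv2.cvtColor(p,cv2.COLOR_BGR2HSV)
    m=(cv2.inRange(hsv,(4,150,90),(16,255,255))>0)
    (x0,x1),(y0,y1)=box; m&=(C[...,0]>x0)&(C[...,0]<x1)&(C[...,1]>y0)&(C[...,1]<y1)&(C[...,2]>.006)
    m=cv2.morphologyEx(m.astype(np.uint8),cv2.MORPH_OPEN,np.ones((3,3)))
    k,L,S,c=cv2.connectedComponentsWithStats(m); i=1+np.argmax(S[1:,4]); m=L==i
    P=C[m]; mu=np.median(P,0); u,s,v=np.linalg.svd(P-mu,full_matrices=False); a=v[0]*np.sign(v[0][1])
    t=(P-mu)@a
    print(n,'px',S[i],'axis',a.round(3),'elev',np.degrees(np.arcsin(a[2])).round(1),'ends',(mu+a*np.percentile(t,1)).round(3),(mu+a*np.percentile(t,99)).round(3),'thick',np.ptp((P-mu)@v[1]).round(3))
    return p,m,P
E
python3 - <<'E'
from h import *; from workcell import bot
roller(bot,"scene",((.28,.45),(-.1,.2)))
E
```

```text
scene px [399 222  19  34 437] axis [-0.03   0.024  0.999] elev 87.8 ends [0.365 0.083 0.008] [0.362 0.086 0.13 ] thick 0.043
```

play_rows --rows '[[[0.15,0,0],0,3.5],[[0.2,-0.5,0],0,3.5],[[0.2,-1,0],0,3.5],[[0.15,-1.5,0],0,3.5],[[0.15,-2,0],0,3.5],[[0.15,-2.5,0],0,3.5]]'

```text
time: 5.32
ee_pos: [0.3528, 0.0456, 0.0921]
tcp_rot: [55.0, 89.9, 57.5]
wrist_force: [-1.2, 4.9, 6.5]
opening: 0.0392
```

Run:
```python
from h import *; from workcell import bot
shift(bot,(.35,.07,.092),2.5)
roller(bot,"scene",((.28,.45),(-.1,.2)))
```

```text
t 5.32 pos [0.3528 0.0456 0.0921] phi 2.52 tilt [ 0.0013  0.002  -1.    ] q [  7.3 -23.  -29.8  83.2   0.1  94.8] F [-1.15  4.92  6.53] M [ 1.57  0.11 -0.04] open 0.0392
shift cm [ 0.02  2.45 -0.18] turn 0.02
scene px [398 214  15  41 520] axis [ 0.031  0.166 -0.986] elev -80.3 ends [0.36  0.057 0.134] [0.364 0.078 0.009] thick 0.04
```

play_rows --rows '[[[0.1,-0.6,0],0,3.5],[[0.15,-1.3,0],0,3.5],[[0.25,-2,0],0,3.5],[[0.5,-3,0],0,3.5],[[0.8,-3.9,0],0,3.5],[[1.2,-4.8,0],0,3.5],[[1.6,-5.7,0],0,3.5],[[2.1,-6.5,0],0,3.5],[[2.7,-7.3,0],0,3.5]]'

```text
time: 6.12
ee_pos: [0.3558, -0.0285, 0.0641]
tcp_rot: [3.5, 90.0, 6.0]
wrist_force: [1.0, 2.4, 1.5]
opening: 0.0392
```

Run:
```python
from h import *; from workcell import bot
shift(bot,(.35,.07,.092),2.5)
roller(bot,"scene",((.28,.45),(-.15,.2)))
```

```text
t 6.12 pos [ 0.3558 -0.0285  0.0641] phi 2.5 tilt [ 5.e-04  0.e+00 -1.e+00] q [ -4.6 -22.4 -32.5  79.9   0.   82.9] F [0.96 2.37 1.54] M [ 0.69 -0.01 -0.07] open 0.0392
shift cm [-2.79  9.86 -0.15] turn -0.0
scene px [381 201  28  47 647] axis [-0.009  0.727 -0.686] elev -43.3 ends [ 0.364 -0.027  0.11 ] [0.363 0.064 0.024] thick 0.041
```

play_rows --rows '[[[0.6,-0.6,0],0,3.5],[[1.4,-1.4,0],0,3.5],[[2.2,-2,0],0,3.5],[[3,-2.6,0],0,3.5],[[3.9,-3,0],0,3.5],[[4.8,-3.4,0],0,3.5],[[5.4,-3.6,0],0,3.5],[[5.8,-3.8,0],0,3.5],[[5.8,-3.8,0],0,3.5]]'

```text
time: 6.92
ee_pos: [0.3566, -0.0658, 0.0051]
tcp_rot: [159.6, 89.9, 162.1]
wrist_force: [0.3, 0.8, 0.0]
opening: 0.0394
```

Run:
```python
from h import *; from workcell import bot
shift(bot,(.35,-.07,.005),2.5)
p,m,P=roller(bot,"scene",((.28,.45),(-.15,.2)))
s=(340,130,500,270)
cv2.imwrite("pics/scene4c.png",cv2.resize(p[s[1]:s[3],s[0]:s[2]],None,fx=4,fy=4,interpolation=cv2.INTER_CUBIC))
```

```text
t 6.92 pos [ 0.3566 -0.0658  0.0051] phi 2.5 tilt [-1.7e-03  6.0e-04 -1.0e+00] q [-10.5 -19.8 -37.2  72.7   0.   77. ] F [0.27 0.75 0.05] M [ 0.42 -0.03 -0.04] open 0.0394
shift cm [ 0.01 -0.39 -0.68] turn -0.0
scene px [370 208  35  37 550] axis [-0.03   0.987 -0.158] elev -9.1 ends [ 0.366 -0.065  0.05 ] [0.363 0.048 0.032] thick 0.041
```

View pics/scene4c.png

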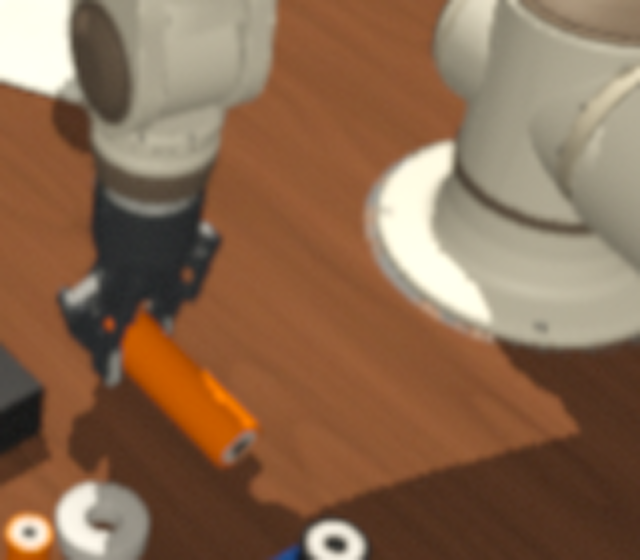

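Run:
```python
from h import *; from workcell import bot
S=model(bot,"scene"); w=onplane(S,[(340+238/4-.4,130+446/4-.4)],.02)[0]; print("free end",w)
o=bot.get_obs(); 
for e in(6,8,10):
    e=np.radians(e); a=np.array([-np.sin(np.radians(2.5))*np.cos(e),np.cos(e)*np.cos(np.radians(2.5)),-np.sin(e)])
    mid=w-65e-3*a; near=w-.13*a; print("mid",mid.round(4),"near",near.round(4),"rel tcp mid",(mid-o['ee_pos']).round(4),'near',(near-o['ee_pos']).round(4))
```

```text
free end [0.35430595 0.04558523 0.02      ]
mid [ 0.3571 -0.019   0.0268] near [ 0.3599 -0.0836  0.0336] rel tcp mid [0.0003 0.0466 0.0211] near [ 0.0032 -0.0179  0.0279]
mid [ 0.3571 -0.0187  0.029 ] near [ 0.3599 -0.083   0.0381] rel tcp mid [0.0003 0.0469 0.0233] near [ 0.0031 -0.0174  0.0324]
mid [ 0.3571 -0.0184  0.0313] near [ 0.3599 -0.0823  0.0426] rel tcp mid [0.0003 0.0473 0.0256] near [ 0.0031 -0.0167  0.0369]
```

play_rows --rows '[[[0,0,0],0,3.5],[[0,0,0],0,3.5],[[-1,0,0],0,3.5],[[-3,0,0],0,3.5],[[-6,0,0],0,3.5],[[-10,0,0],0,3.5],[[-14,0,0],0,3.5],[[-16,0,0],0,3.5],[[-16,0,0],0,3.5]]' --squeeze 90

```text
time: 7.72
ee_pos: [0.3591, -0.0662, 0.1717]
tcp_rot: [-17.3, 89.6, -14.8]
wrist_force: [-0.1, 0.3, -3.2]
opening: 0.0381
```

Run:
```python
from h import *; from workcell import bot
t=s2w([(-.03,-.202,.165)])[0]; print(t)
shift(bot,t,2.5)
p,m,P=roller(bot,"scene",((.28,.45),(-.15,.2)))
print('loupe',onplane(model(bot,"top"),[(393,268)],.042))
s=(340,90,500,230)
cv2.imwrite("pics/scene5c.png",cv2.resize(p[s[1]:s[3],s[0]:s[2]],None,fx=4,fy=4,interpolation=cv2.INTER_CUBIC))
```

```text
[ 0.54833967 -0.33811632  0.165     ]
t 7.72 pos [ 0.3591 -0.0662  0.1717] phi 2.52 tilt [ 0.0073 -0.0019 -1.    ] q [-10.4 -21.8 -20.1  91.2  -0.   77.1] F [-0.1   0.32 -3.2 ] M [-0.19 -0.01 -0.04] open 0.0381
shift cm [  0.86 -27.99  17.71] turn 0.02
scene px [375 162  36  41 646] axis [-0.025  0.982 -0.189] elev -10.9 ends [ 0.37  -0.064  0.214] [0.367 0.047 0.193] thick 0.041
loupe [[ 0.35968955 -0.27525413  0.042     ]]
```

View pics/scene5c.png

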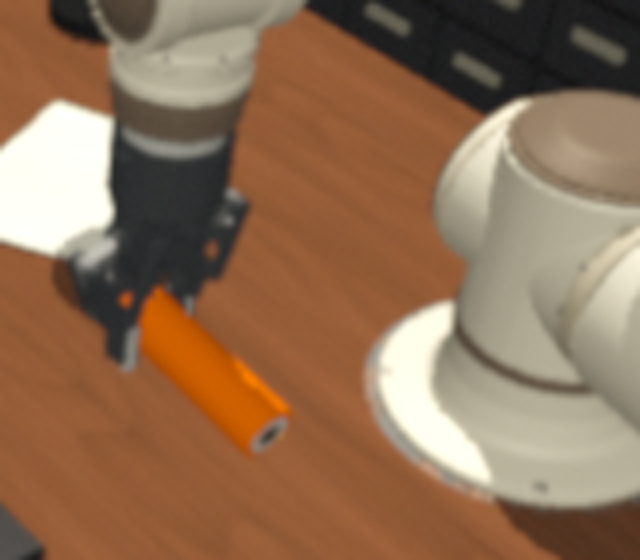

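Run:
```python
from h import *; from workcell import bot
S=model(bot,"scene"); d=rays(S,[(340+268/4-.4,90+432/4-.4)])[0]; o=bot.get_obs()['ee_pos']
for dx in(-.003,0,.003):
    x=o[0]-.0436*.112+dx; t=(x-S[3][0])/d[0]; w=S[3]+t*d; print(w.round(4),(w-o).round(4))
p,dd=bot.camera("scene"); C=cloud(S,dd); print(C[194:203,403:411,:].reshape(-1,3)[::5].round(3))
```

```text
[0.3505 0.04   0.1773] [-0.0079  0.1061  0.0085]
[0.3535 0.0426 0.1808] [-0.0049  0.1086  0.012 ]
[0.3565 0.0452 0.1844] [-0.0019  0.1112  0.0156]
[[ 0.363  0.038  0.194]
 [ 0.356  0.047  0.197]
 [ 0.363  0.044  0.195]
 [ 0.347  0.046  0.189]
 [ 0.358  0.047  0.192]
 [ 0.367  0.045  0.192]
 [ 0.349  0.046  0.184]
 [ 0.359  0.046  0.185]
 [ 0.37   0.046  0.187]
 [ 0.346  0.042  0.172]
 [ 0.36   0.045  0.178]
 [ 0.2   -0.075 -0.   ]
 [ 0.35   0.043  0.168]
 [ 0.362  0.044  0.171]
 [ 0.209 -0.07   0.001]]
```

Run:
```python
from h import *; from workcell import bot
t=s2w([(-.03,-.202,.165)])[0]
shift(bot,t,2.5)
```

```text
t 7.82 pos [ 0.3576 -0.0659  0.1668] phi 2.52 tilt [ 1.3e-03 -7.0e-04 -1.0e+00] q [-10.4 -21.7 -20.6  91.   -0.   77.1] F [-0.54 -0.85 -3.94] M [-0.19  0.02 -0.  ] open 0.0382
shift cm [  0.22 -28.03  17.86] turn 0.02
```

play_rows --rows '[[[0,-3,2],0,3.5],[[0,-6,4],0,3.5],[[0,-9,6],0,3.5],[[0,-12,8],0,3.5],[[0,-15,9.9],0,3.5],[[0,-18,11.8],0,3.5],[[0,-21,13.7],0,3.5],[[0,-24,15.5],0,3.5],[[0,-26.5,17],0,3.5],[[0,-28,17.8],0,3.5],[[0,-28,17.8],0,3.5],[[0,-28,17.8],0,3.5]]'

```text
time: 8.82
ee_pos: [0.5467, -0.3379, 0.1633]
tcp_rot: [147.2, 89.7, 149.7]
wrist_force: [-0.6, 0.1, -2.7]
opening: 0.0379
```

Run:
```python
from h import *; from workcell import bot
t=s2w([(-.03,-.202,.091)])[0]
shift(bot,t,2.5)
p,m,P=roller(bot,"scene",((.45,.65),(-.42,-.15)))
S=model(bot,"scene")
ref=cv2.imread("pics/scene0.png")
s=(220,60,400,200)
cv2.imwrite("pics/scene6c.png",cv2.resize(p[s[1]:s[3],s[0]:s[2]],None,fx=4,fy=4,interpolation=cv2.INTER_CUBIC))
p,d=bot.camera("top"); s=(300,120,460,260)
cv2.imwrite("pics/top6c.png",cv2.resize(p[s[1]:s[3],s[0]:s[2]],None,fx=4,fy=4,interpolation=cv2.INTER_CUBIC))
```

```text
t 8.82 pos [ 0.5467 -0.3379  0.1633] phi 2.46 tilt [-0.0039  0.0023 -1.    ] q [-31.7  17.4  16.9  89.8  -0.   55.8] F [-0.58  0.13 -2.75] M [-0.16 -0.01  0.02] open 0.0379
shift cm [ 7.23 -0.05  0.19] turn -0.04
scene px [259 138  27  28 302] axis [ 0.064  0.984 -0.165] elev -9.5 ends [ 0.546 -0.345  0.21 ] [ 0.552 -0.243  0.192] thick 0.057
```

View pics/scene6c.png

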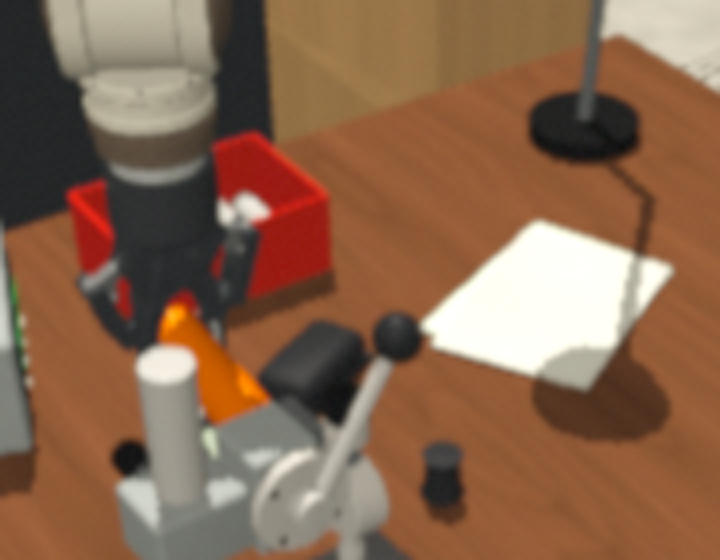

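View pics/top6c.png

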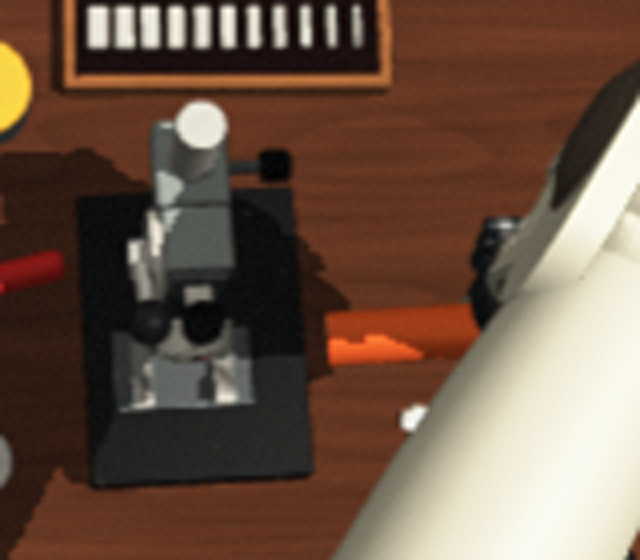

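Run:
```python
from h import *; from workcell import bot
T=model(bot,"top"); o=bot.get_obs()['ee_pos']
a=onplane(T,[(300+326/4-.4,120+338/4-.4),(300+460/4,120+331/4)],.185); print(a,a[0]-o, w2s(a), w2s(o))
shift(bot,s2w([(-.03,-.202,.091)])[0],2.5)
```

```text
[[ 0.5421491  -0.22185032  0.185     ]
 [ 0.54550546 -0.32122988  0.185     ]] [-0.00448255  0.115102    0.02006628] [[-0.03111323 -0.08557463  0.185     ]
 [-0.03209493 -0.18500601  0.185     ]] [[-0.03165562 -0.2007626   0.16493372]]
t 8.92 pos [ 0.5466 -0.337   0.1649] phi 2.52 tilt [-0.0022  0.0013 -1.    ] q [-31.7  17.2  16.8  89.8  -0.   55.8] F [-0.35  0.7  -3.92] M [-0.18 -0.04  0.02] open 0.0384
shift cm [ 7.39 -0.13  0.18] turn 0.02
```

play_rows --rows '[[[3,0,0.1],0,3.5],[[6,0,0.15],0,3.5],[[7.4,0,0.15],0,3.5],[[7.4,0,0.15],0,3.5],[[7.4,2,0.15],0,3.5],[[7.4,4,0.15],0,3.5],[[7.4,4.5,0.15],0,3.5],[[7.4,4.5,0.15],0,3.5],[[7.4,4.5,0.15],0,3.5]]'

```text
time: 9.67
ee_pos: [0.5473, -0.2927, 0.0937]
tcp_rot: [-38.1, 89.9, -35.5]
wrist_force: [0.4, 0.0, -3.0]
opening: 0.0383
```

Run:
```python
from h import *; from workcell import bot
shift(bot,s2w([(-.03,-.062,.091)])[0],2.5)
T=model(bot,"top")
p,d=bot.camera("top"); s=(300,120,460,260)
cv2.imwrite("pics/top7c.png",cv2.resize(p[s[1]:s[3],s[0]:s[2]],None,fx=4,fy=4,interpolation=cv2.INTER_CUBIC))
p,m,P=roller(bot,"scene",((.45,.65),(-.42,-.10)))
s=(220,100,400,240)
cv2.imwrite("pics/scene7c.png",cv2.resize(p[s[1]:s[3],s[0]:s[2]],None,fx=4,fy=4,interpolation=cv2.INTER_CUBIC))
```

```text
t 9.67 pos [ 0.5473 -0.2927  0.0937] phi 2.56 tilt [ 0.0016 -0.0011 -1.    ] q [-28.1  14.    5.1  81.   -0.   59.3] F [ 0.37  0.02 -2.98] M [-0.22 -0.04 -0.04] open 0.0383
shift cm [ 0.26  9.45 -0.08] turn 0.06
scene px [271 166   3   6  18] axis [0.366 0.618 0.696] elev 44.1 ends [ 0.553 -0.297  0.134] [ 0.566 -0.274  0.159] thick 0.016
```

View pics/scene7c.png

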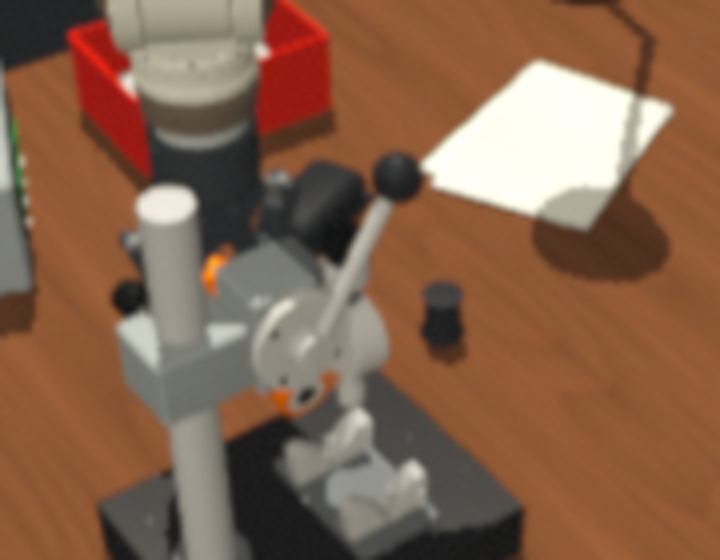

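View pics/top7c.png

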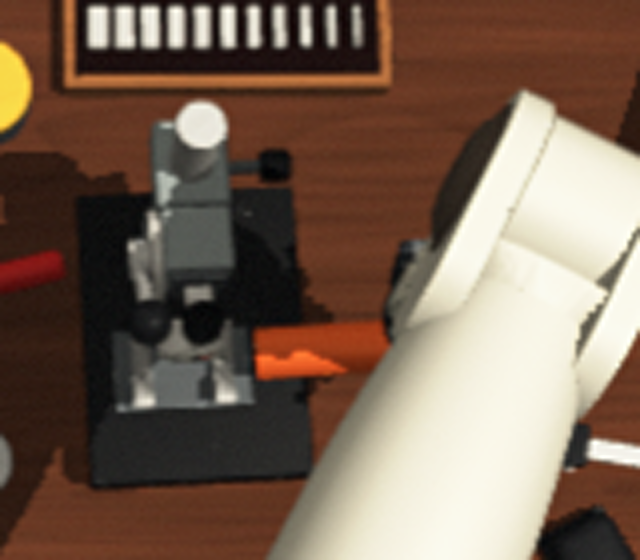

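Run:
```python
from h import *; from workcell import bot
T=model(bot,"top");S=model(bot,"scene"); o=bot.get_obs()['ee_pos']
a=onplane(T,[(300+255/4-.4,120+353/4-.4)],.112); print(a,a[0]-o,w2s(a),w2s(o))
uv=(220+306/4-.4,100+396/4-.4)
d=rays(S,[uv])[0]; x=a[0,0]; print("by x",S[3]+d*(x-S[3][0])/d[0]); y=a[0,1]; print("by y",S[3]+d*(y-S[3][1])/d[1])
P=s2w([(-.03,-.086,z) for z in(.1,.105,.11)]);print(proj(S,P),uv)
```

```text
[[ 0.54298724 -0.17802254  0.112     ]] [-0.00410844  0.11528099  0.01897751] [[-0.02836414 -0.04182512  0.112     ]] [[-0.0292881  -0.15717559  0.09302249]]
by x [ 0.54298724 -0.18253975  0.10176333]
by y [ 0.54543963 -0.17802254  0.10654949]
[[288.79694375 191.14175721]
 [288.69012974 189.82430485]
 [288.58270508 188.49903041]] (296.1, 198.6)
```

play_rows --rows '[[[0,1,0],0,3.5],[[0,2.5,0],0,3.5],[[0,4,0],0,3.5],[[0,5.5,0],0,3.5],[[0,7,0],0,3.5],[[0,8.3,0],0,3.5],[[0,9.2,0],0,3.5],[[0,9.4,0],0,3.5],[[0,9.4,0],0,3.5]]'

```text
time: 10.52
ee_pos: [0.5429, -0.198, 0.0925]
tcp_rot: [-39.7, 90.0, -37.1]
wrist_force: [0.6, -0.6, -3.9]
opening: 0.0385
```

Run:
```python
from h import *; from workcell import bot
shift(bot,s2w([(-.03,-.062,.065)])[0],2.5)
p,d=bot.camera("top"); s=(300,120,460,260)
cv2.imwrite("pics/top8c.png",cv2.resize(p[s[1]:s[3],s[0]:s[2]],None,fx=4,fy=4,interpolation=cv2.INTER_CUBIC))
p,d=bot.camera("scene")
s=(220,100,400,240)
cv2.imwrite("pics/scene8c.png",cv2.resize(p[s[1]:s[3],s[0]:s[2]],None,fx=4,fy=4,interpolation=cv2.INTER_CUBIC))
```

```text
t 10.52 pos [ 0.5429 -0.198   0.0925] phi 2.58 tilt [ 3.e-04 -2.e-04 -1.e+00] q [-20.    8.3  -1.7  80.   -0.   67.4] F [ 0.62 -0.61 -3.92] M [-0.13 -0.   -0.01] open 0.0385
shift cm [ 2.75 -0.02 -0.07] turn 0.08
```

View pics/scene8c.png

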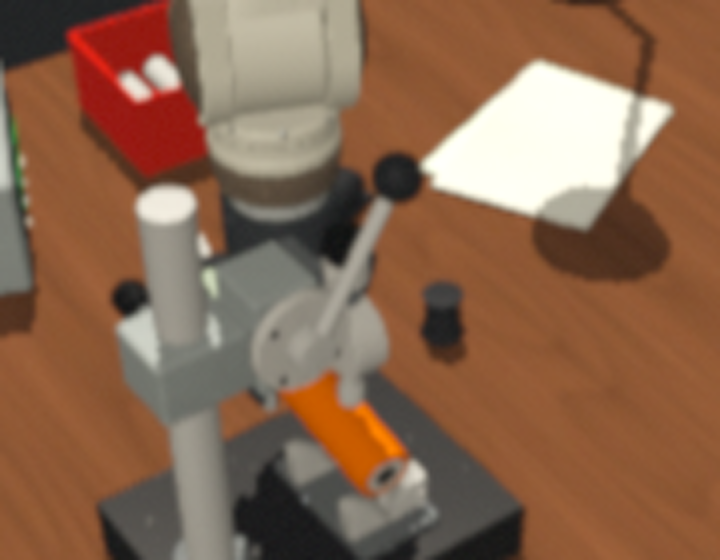

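View pics/top8c.png

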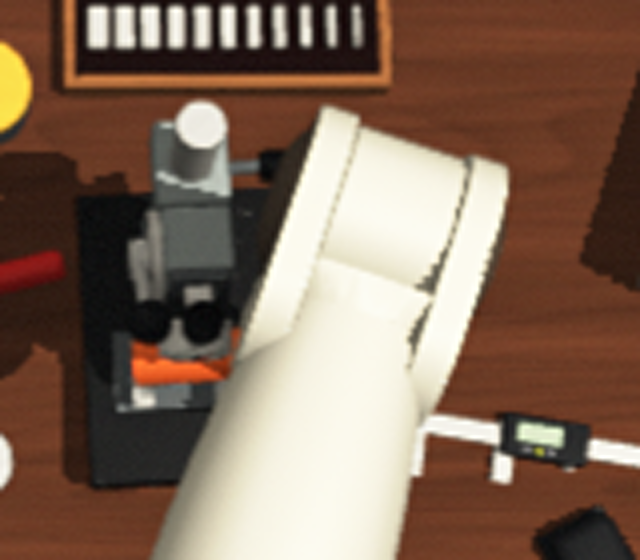

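play_rows --rows '[[[0,0,0],0,3.5],[[0.4,0,0],0,3.5],[[0.8,0,0],0,3.5],[[1.2,0,0],0,3.5],[[1.5,0,0],0,3.5],[[1.8,0,0],0,3.5],[[2.1,0,0],0,3.5],[[2.3,0,0],0,3.5],[[2.3,0,0],0,3.5]]' --squeeze 20

```text
time: 11.37
ee_pos: [0.5424, -0.1993, 0.0692]
tcp_rot: [-125.9, 90.0, -123.4]
wrist_force: [-4.1, -5.0, 5.0]
opening: 0.0381
```

Run:
```python
from h import *; from workcell import bot
shift(bot,s2w([(-.03,-.062,.065)])[0],2.5)
p,m,P=roller(bot,"scene",((.45,.65),(-.3,-.03)))
s=(250,160,350,240)
cv2.imwrite("pics/scene9c.png",cv2.resize(p[s[1]:s[3],s[0]:s[2]],None,fx=7,fy=7,interpolation=cv2.INTER_CUBIC))
```

```text
t 11.37 pos [ 0.5424 -0.1993  0.0692] phi 2.5 tilt [-4.e-04 -7.e-04 -1.e+00] q [-20.2   8.7  -3.8  77.5  -0.   67.4] F [-4.14 -4.99  5.03] M [-0.11  0.9   0.46] open 0.0381
shift cm [ 0.42  0.11 -0.02] turn -0.0
scene px [289 195  32  29 417] axis [-0.101  0.993  0.061] elev 3.5 ends [ 0.556 -0.191  0.108] [ 0.545 -0.087  0.114] thick 0.05
```

View pics/scene9c.png

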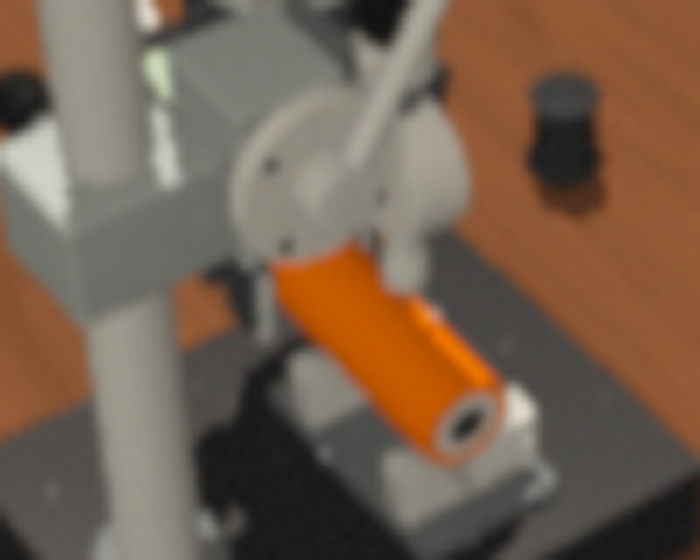

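Run:
```python
from h import *; from workcell import bot
S=model(bot,"scene")
uv=(250+466/7-.45,160+422/7-.45); print(uv)
d=rays(S,[uv])[0]
for z in(.095,.1,.105): print(z,w2s(S[3]+d*(z-S[3][2])/d[2]).round(4))
# silhouette top edge / bottom edge lines expected for seated roller
from math import pi
for lab,yy,zz in(("seated",(-.01,.052),(.095,.095)),):
    a=np.linspace(0,2*pi,60)
    p,dd=bot.camera("scene")
    for y,z in zip(yy,zz):
        ring=s2w(np.c_[-.03+.02*np.cos(a),np.full(60,y),z+.02*np.sin(a)])
        cv2.polylines(p,[np.round(proj(S,ring)*16).astype(np.int32)],True,(255,255,0),1,cv2.LINE_AA,4)
    for ang in range(0,360,20):
        an=np.radians(ang); l=s2w([(-.03+.02*np.cos(an),y,.095+.02*np.sin(an)) for y in(-.077,.053)])
s=(250,160,350,240)
cv2.imwrite("pics/scene9d.png",cv2.resize(p[s[1]:s[3],s[0]:s[2]],None,fx=7,fy=7,interpolation=cv2.INTER_CUBIC))
```

```text
(316.12142857142857, 219.8357142857143)
0.095 [[-0.0294  0.0475  0.095 ]]
0.1 [[-0.0267  0.0515  0.1   ]]
0.105 [[-0.0239  0.0554  0.105 ]]
```

View pics/scene9d.png

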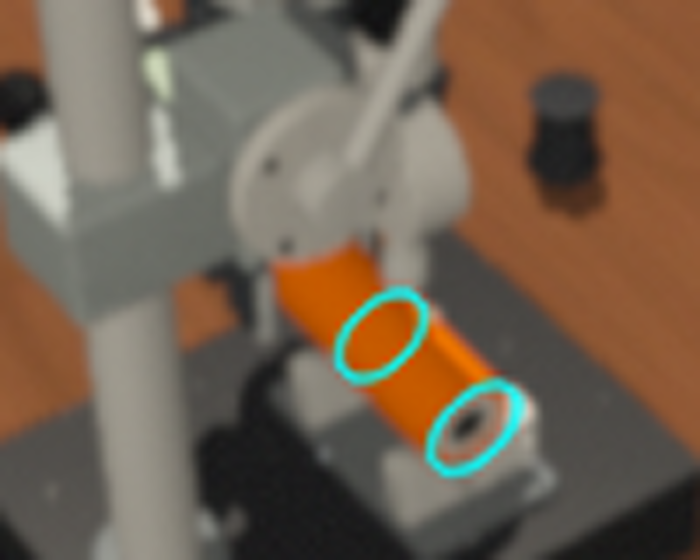

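play_rows --rows '[[[0,0.1,0],0,3.5],[[0,0.3,0],0,3.5],[[0,0.5,0],0,3.5],[[0,0.5,0],0,3.5],[[0,0.5,0],0,3.5]]' --squeeze 30

```text
time: 11.88
ee_pos: [0.5423, -0.1941, 0.0696]
tcp_rot: [-114.6, 90.0, -112.1]
wrist_force: [-5.6, -4.1, 4.8]
opening: 0.0386
```

Run:
```python
from h import *; from workcell import bot
shift(bot,s2w([(-.03,-.062,.065)])[0],2.5)
p,m,P=roller(bot,"scene",((.45,.65),(-.3,-.03)))
s=(250,160,350,240)
cv2.imwrite("pics/scene10c.png",cv2.resize(p[s[1]:s[3],s[0]:s[2]],None,fx=7,fy=7,interpolation=cv2.INTER_CUBIC))
```

```text
t 11.88 pos [ 0.5423 -0.1941  0.0696] phi 2.51 tilt [-2.e-04 -5.e-04 -1.e+00] q [-19.7   8.4  -4.   77.5  -0.   67.8] F [-5.56 -4.08  4.78] M [-0.09  0.91  0.49] open 0.0386
shift cm [ 0.46 -0.41 -0.02] turn 0.01
scene px [290 196  32  29 434] axis [-0.106  0.994  0.027] elev 1.5 ends [ 0.556 -0.185  0.11 ] [ 0.545 -0.082  0.113] thick 0.056
```

View pics/scene10c.png

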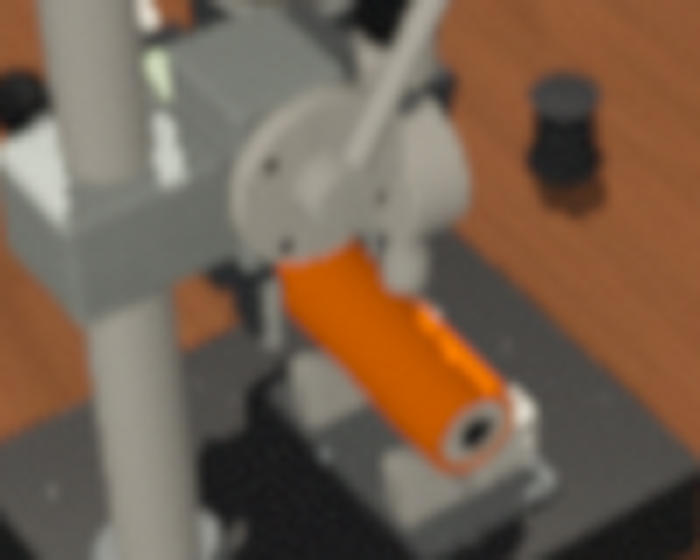

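play_rows --rows '[[[0,0,0],0,6.5],[[0,0,0],0,6.5],[[0,0,0],0,6.5],[[0,0,0],0,6.5],[[0,0,0],0,6.5],[[0,0,0],0,6.5]]'

```text
time: 12.43
ee_pos: [0.5426, -0.1938, 0.0692]
tcp_rot: [72.1, 90.0, 74.6]
wrist_force: [0.2, -0.6, 0.6]
opening: 0.0652
```

Run:
```python
from h import *; from workcell import bot
shift(bot,s2w([(-.03,-.062,.065)])[0],2.5)
p,m,P=roller(bot,"scene",((.45,.65),(-.3,-.03)))
s=(250,160,350,240)
cv2.imwrite("pics/scene11c.png",cv2.resize(p[s[1]:s[3],s[0]:s[2]],None,fx=7,fy=7,interpolation=cv2.INTER_CUBIC))
```

```text
t 12.43 pos [ 0.5426 -0.1938  0.0692] phi 2.51 tilt [ 0.e+00  1.e-04 -1.e+00] q [-19.7   8.5  -4.   77.5   0.   67.8] F [ 0.19 -0.58  0.62] M [ 0.    0.   -0.04] open 0.0652
shift cm [ 0.42 -0.45 -0.06] turn 0.01
scene px [287 195  35  30 465] axis [-0.092  0.99   0.109] elev 6.2 ends [ 0.557 -0.208  0.102] [ 0.545 -0.083  0.116] thick 0.061
```

View pics/scene11c.png

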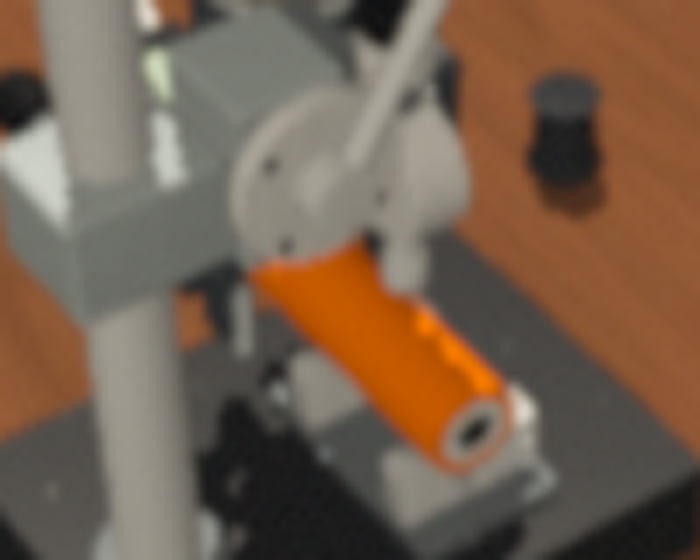

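play_rows --rows '[[[0,-1,0],0,6.5],[[0,-3,0],0,6.5],[[0,-6,0],0,6.5],[[0,-9,0],0,6.5],[[0,-12,0],0,6.5],[[-1,-14,0],0,6.5],[[-4,-14,0],0,6.5],[[-8,-14,0],0,6.5],[[-12,-14,0],0,6.5],[[-16,-14,0],0,6.5],[[-18,-14,0],0,6.5],[[-18,-14,0],0,6.5]]'

```text
time: 13.48
ee_pos: [0.5496, -0.3351, 0.2554]
tcp_rot: [-34.6, 89.5, -32.1]
wrist_force: [0.7, -0.4, -0.5]
opening: 0.0647
```

Run:
```python
from h import *; from workcell import bot
shift(bot,s2w([(-.03,.05,.40)])[0],92.5)
p,m,P=roller(bot,"scene",((.45,.65),(-.3,-.03)))
s=(250,150,350,230)
cv2.imwrite("pics/scene12c.png",cv2.resize(p[s[1]:s[3],s[0]:s[2]],None,fx=7,fy=7,interpolation=cv2.INTER_CUBIC))
p,d=bot.camera("top"); s=(300,120,400,220)
hs=cv2.cvtColor(p,cv2.COLOR_BGR2HSV); cv2.imwrite("pics/top12c.png",cv2.resize(p[s[1]:s[3],s[0]:s[2]],None,fx=6,fy=6,interpolation=cv2.INTER_CUBIC))
```

```text
t 13.48 pos [ 0.5496 -0.3351  0.2554] phi 2.49 tilt [ 0.0071 -0.0044 -1.    ] q [-31.4  18.9  29.   99.7  -0.   56.1] F [ 0.72 -0.45 -0.52] M [-0.02 -0.02  0.03] open 0.0647
shift cm [-14.58  24.84  -0.04] turn -90.01
scene px [287 197  29  28 291] axis [-0.044  0.978  0.203] elev 11.7 ends [ 0.559 -0.226  0.086] [ 0.553 -0.084  0.115] thick 0.066
```

View pics/scene12c.png

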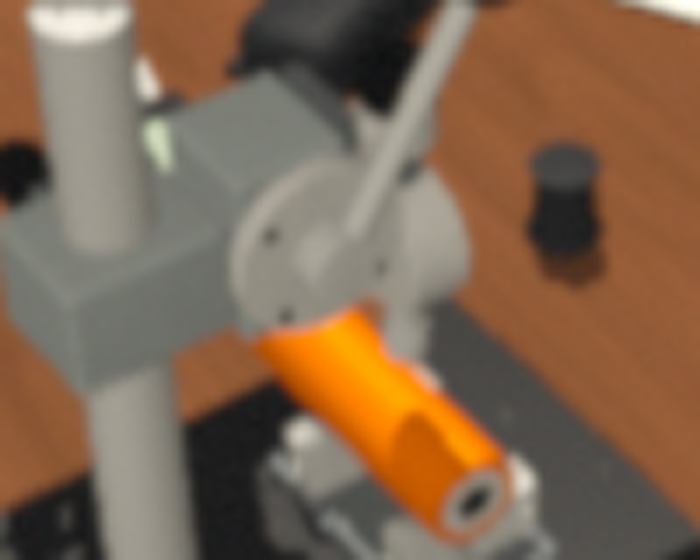

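View pics/top12c.png

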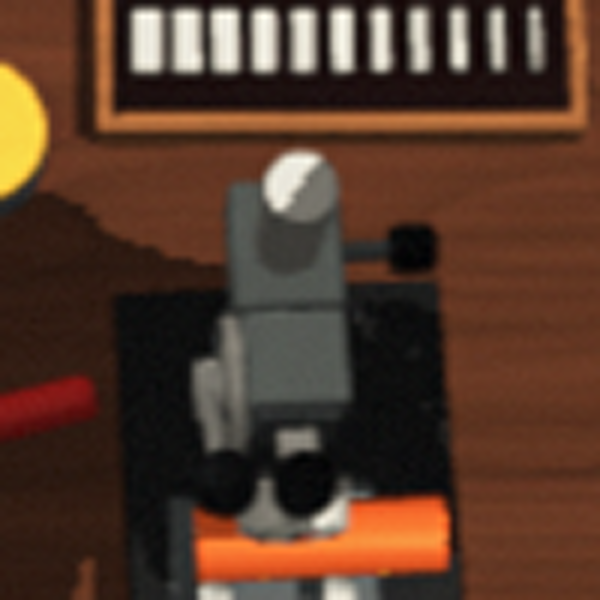

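Run:
```python
from h import *; from workcell import bot
S=model(bot,"scene");T=model(bot,"top")
uv=(250+476/7-.45,150+497/7-.45); d=rays(S,[uv])
print("free bore",w2s(onplane(S,[uv],.095)).round(4))
for z in(.105,.115): print(z,w2s(onplane(T,[(300+195/6-.4,120+546/6-.4),(300+450/6-.4,120+532/6-.4)],z)).round(4))
p,dd=bot.camera("top"); C=cloud(T,dd); hs=cv2.cvtColor(p,cv2.COLOR_BGR2HSV)
m=(cv2.inRange(hs,(4,150,90),(18,255,255))>0)&(abs(C[...,0]-.54)<.04)&(abs(C[...,1]+.15)<.09)&(C[...,2]>.07)
P=w2s(C[m]); 
for a in np.arange(-.075,.06,.01):
    q=P[abs(P[:,1]-a)<.005]
    if len(q)>4: print(a.round(3),len(q),'ztop',np.percentile(q[:,2],90).round(4),'xmin/max',q[:,0].min().round(4),q[:,0].max().round(4))
print(P[:,1].min(),P[:,1].max())
```

```text
free bore [[-0.0309  0.0519  0.095 ]]
0.105 [[-0.031   0.055   0.105 ]
 [-0.0304 -0.0776  0.105 ]]
0.115 [[-0.0325  0.0555  0.115 ]
 [-0.0319 -0.0761  0.115 ]]
-0.075 12 ztop 0.1163 xmin/max -0.0479 -0.0139
-0.065 37 ztop 0.1155 xmin/max -0.0495 -0.0124
-0.055 42 ztop 0.1157 xmin/max -0.0505 -0.012
-0.045 46 ztop 0.1163 xmin/max -0.0495 -0.011
-0.035 41 ztop 0.1158 xmin/max -0.0488 -0.0107
-0.025 31 ztop 0.115 xmin/max -0.0488 -0.0145
-0.015 19 ztop 0.1152 xmin/max -0.048 -0.0313
-0.005 21 ztop 0.115 xmin/max -0.0494 -0.0336
0.005 22 ztop 0.1134 xmin/max -0.0492 -0.0356
0.015 19 ztop 0.1151 xmin/max -0.049 -0.0351
0.025 22 ztop 0.1726 xmin/max -0.049 -0.0315
0.035 33 ztop 0.1917 xmin/max -0.0486 -0.0182
0.045 39 ztop 0.1167 xmin/max -0.0489 -0.0174
0.055 23 ztop 0.1158 xmin/max -0.0484 -0.0134
-0.07324251149373681 0.05605792090845607
```

play_rows --rows '[[[-4,0,0],-7,6.5],[[-8,0,0],-14,6.5],[[-12,0,0],-21,6],[[-15,0,0],-28,6],[[-16.5,2,0],-35,6],[[-16.5,5,0],-42,6],[[-16.5,8,0],-49,6],[[-16.5,11,0],-56,6],[[-16.5,14,0],-63,6],[[-16.5,17,0],-70,6],[[-16.5,19,0],-77,6],[[-16.5,20,0],-83,6]]'

```text
time: 14.63
ee_pos: [0.5397, -0.1317, 0.4132]
tcp_rot: [72.1, 89.9, 156.2]
wrist_force: [-0.2, 0.1, -0.2]
opening: 0.0601
```

Run:
```python
from h import *; from workcell import bot
print(w2s([(.5272,-.0862,.337)]))
shift(bot,(.5272,-.0862,.40),92.5)
```

```text
[[-0.04013111  0.05059865  0.337     ]]
t 14.63 pos [ 0.5397 -0.1317  0.4132] phi 84.1 tilt [-1.9e-03  9.0e-04 -1.0e+00] q [-13.7  16.3  44.8 118.6   0.   -7.8] F [-0.22  0.15 -0.23] M [-0.    0.02  0.03] open 0.0601
shift cm [1.32 1.71 4.39] turn -8.4
```

play_rows --rows '[[[0.5,0.6,1.5],-4,6],[[1.3,1.7,3.5],-7.5,6],[[1.3,1.7,4.4],-7.5,6],[[1.3,1.7,4.4],-7.5,6],[[1.3,1.7,4.4],-7.5,6]]'

```text
time: 15.05
ee_pos: [0.5281, -0.0884, 0.4008]
tcp_rot: [97.6, 90.0, -171.3]
wrist_force: [0.2, -0.2, 0.3]
opening: 0.0598
```

Run:
```python
from h import *; from workcell import bot
shift(bot,(.5272,-.0862,.317),92.5)
p,d=bot.camera("scene"); s=(250,60,410,200)
cv2.imwrite("pics/scene13c.png",cv2.resize(p[s[1]:s[3],s[0]:s[2]],None,fx=4.5,fy=4.2,interpolation=cv2.INTER_CUBIC))
S=model(bot,"scene"); C=cloud(S,d)
m=(p.max(2)<60)&(abs(C[...,0]-.527)<.03)&(abs(C[...,1]+.087)<.03)&(C[...,2]>.31)&(C[...,2]<.36)
v,u=np.nonzero(m); print(len(u),u.mean(),v.mean(),u.min(),u.max(),v.min(),v.max()); print(onplane(S,[(u.mean(),v.mean())],.337))
```

```text
t 15.05 pos [ 0.5281 -0.0884  0.4008] phi 91.1 tilt [-8.e-04 -1.e-04 -1.e+00] q [ -9.5  11.6  37.5 115.9  -0.  -10.6] F [ 0.2  -0.2   0.27] M [0.06 0.03 0.01] open 0.0598
shift cm [8.38 0.08 0.22] turn -1.4
88 318.82954545454544 144.48863636363637 314 324 140 149
[[ 0.52950622 -0.08435962  0.337     ]]
```

View pics/scene13c.png

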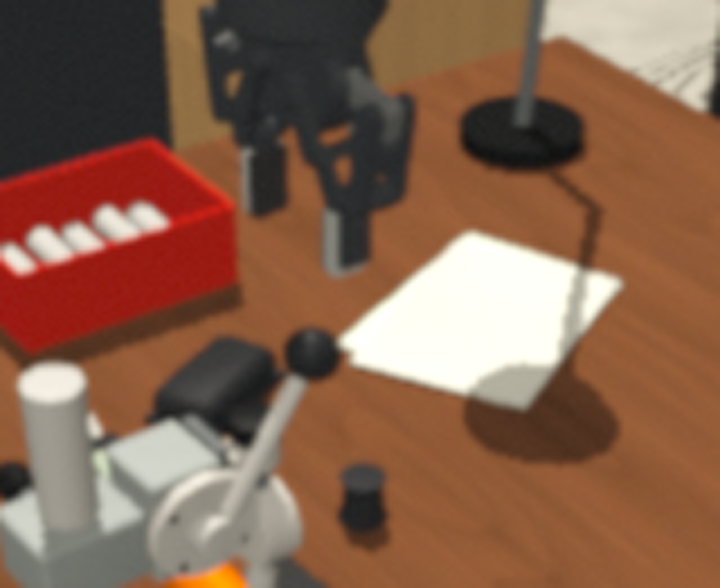

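play_rows --rows '[[[2,0,0.2],-1.4,6],[[4.5,0,0.25],-1.4,6],[[7,0,0.25],-1.4,6],[[8.4,0,0.25],-1.4,6],[[8.4,0,0.25],-1.4,6],[[8.4,0,0.25],-1.4,4.5],[[8.4,0,0.25],-1.4,2.5],[[8.4,0,0.25],-1.4,2.5],[[8.4,0,0.25],-1.4,2.5],[[8.4,0,0.25],-1.4,2.5],[[8.4,0,0.25],-1.4,2.5]]' --squeeze 40

```text
time: 16.02
ee_pos: [0.5283, -0.085, 0.3191]
tcp_rot: [-59.2, 89.8, 33.4]
wrist_force: [-1.0, 5.7, 3.1]
opening: 0.0275
```

Run:
```python
from h import *; from workcell import bot
shift(bot,(.5272,-.0862,.317),92.5)
p,d=bot.camera("scene"); s=(250,60,410,200)
cv2.imwrite("pics/scene14c.png",cv2.resize(p[s[1]:s[3],s[0]:s[2]],None,fx=4.2,fy=4.2,interpolation=cv2.INTER_CUBIC))
```

```text
t 16.02 pos [ 0.5283 -0.085   0.3191] phi 92.55 tilt [ 0.0024  0.0016 -1.    ] q [-9.20e+00  5.90e+00  2.10e+01  1.05e+02  1.00e-01 -1.18e+01] F [-1.    5.68  3.13] M [1.13 0.23 0.03] open 0.0275
shift cm [ 0.21  0.11 -0.11] turn 0.05
```

View pics/scene14c.png

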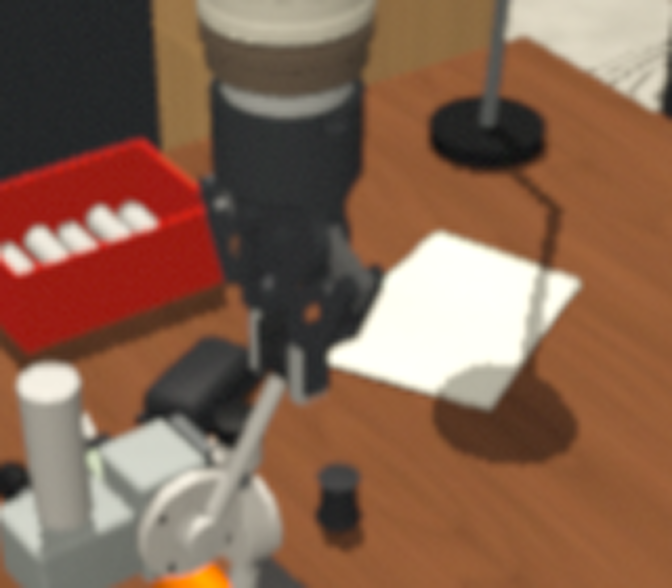

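play_rows --rows '[[[0.4,0.6,0.1],0,2.5],[[0.9,1.2,0.15],0,2.5],[[1.6,1.9,0.15],0,2.5],[[2.3,2.6,0.15],0,2.5],[[3.1,3.2,0.15],0,2.5],[[3.95,3.75,0.15],0,2.5]]'

```text
time: 16.57
ee_pos: [0.4908, -0.0865, 0.28]
tcp_rot: [-112.8, 89.8, -20.3]
wrist_force: [0.3, -2.2, 5.1]
opening: 0.0277
```

Run:
```python
from h import *; from workcell import bot
shift(bot,(.5272,-.0862,.317),92.5)
p,d=bot.camera("scene"); s=(250,60,410,200)
cv2.imwrite("pics/scene15c.png",cv2.resize(p[s[1]:s[3],s[0]:s[2]],None,fx=4.2,fy=4.2,interpolation=cv2.INTER_CUBIC))
```

```text
t 16.57 pos [ 0.4908 -0.0865  0.28  ] phi 92.5 tilt [ 0.004  -0.0015 -1.    ] q [-10.   -1.    9.4 100.2  -0.  -12.5] F [ 0.27 -2.18  5.08] M [-0.38 -0.16 -0.05] open 0.0277
shift cm [-3.69 -3.65 -0.13] turn -0.0
```

View pics/scene15c.png

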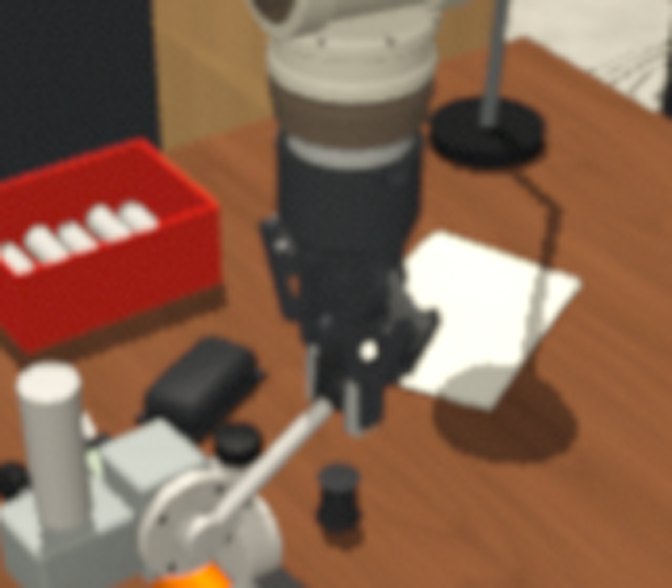

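play_rows --rows '[[[0.8,0.45,0],0,2.5],[[1.8,0.85,0],0,2.5],[[2.8,1.15,0],0,2.5],[[3.75,1.4,0],0,2.5],[[4.4,1.5,0],0,2.5],[[5,1.55,0],0,2.5],[[5.5,1.55,0],0,2.5],[[5.8,1.55,0],0,2.5],[[5.8,1.55,0],0,2.5],[[5.8,1.55,0],0,2.5]]'

```text
time: 17.45
ee_pos: [0.4756, -0.0871, 0.2213]
tcp_rot: [-120.2, 89.9, -27.7]
wrist_force: [-2.0, -3.6, 6.9]
opening: 0.0277
```

Run:
```python
from h import *; from workcell import bot
shift(bot,s2w([(-.094,.05,.22)])[0],92.5)
for n,s in(("scene",(240,110,400,250)),("top",(290,130,420,240))):
    p,d=bot.camera(n)
    cv2.imwrite(f"pics/{n}16c.png",cv2.resize(p[s[1]:s[3],s[0]:s[2]],None,fx=4.2,fy=4.2,interpolation=cv2.INTER_CUBIC))
```

```text
t 17.45 pos [ 0.4756 -0.0871  0.2213] phi 92.51 tilt [ 0.0021 -0.0011 -1.    ] q [-10.4  -4.4  -0.5  93.8  -0.  -12.9] F [-1.95 -3.61  6.95] M [-0.49  0.13  0.07] open 0.0277
shift cm [ 0.13  0.23 -0.19] turn 0.01
```

View pics/scene16c.png

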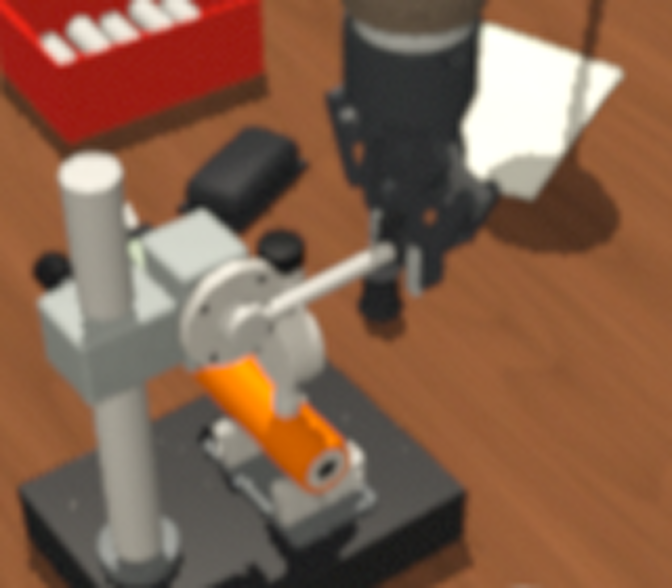

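View pics/top16c.png

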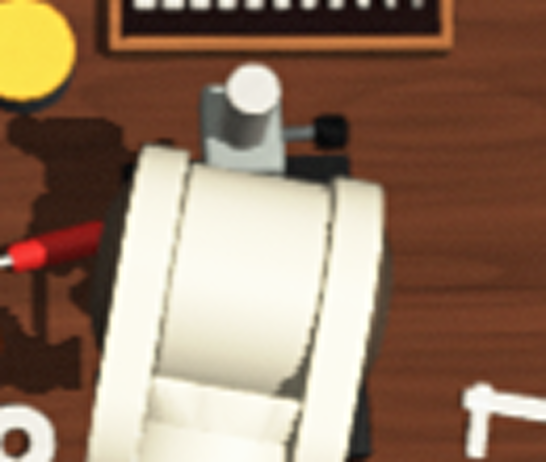

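Run:
```python
from h import *; from workcell import bot
S=model(bot,"scene"); p,d=bot.camera("scene"); C=cloud(S,d); Q=w2s(C.reshape(-1,3))
m=(abs(Q[:,1]-.055)<.014)&(Q[:,0]>-.085)&(Q[:,0]<.0)&(abs(Q[:,2]-.245)<.03)&(p.reshape(-1,3).min(1)>110)
for a in np.arange(-.08,.0,.01):
    q=Q[m&(abs(Q[:,0]-a)<.005)]
    if len(q)>3: print(a.round(3),len(q),np.percentile(q[:,2],[10,50,90]).round(4),np.median(q[:,1]).round(4))
# rod in image
P=proj(S,s2w([(-.08,.05,.24),(.0,.05,.24),(-.08,.05,.25),(-.08,.05,.23)])); print(((P-[240,110])*4.2).round(0))
shift(bot,s2w([(-.094,.05,.22)])[0],92.5)
roller(bot,"scene",((.45,.65),(-.3,-.03)))
```

```text
-0.08 5 [0.2467 0.2483 0.25  ] 0.0534
-0.07 16 [0.2442 0.249  0.2504] 0.0535
-0.06 13 [0.2445 0.2485 0.2501] 0.0534
-0.05 14 [0.2454 0.2485 0.2501] 0.0528
-0.04 19 [0.2435 0.2471 0.2498] 0.0542
-0.03 16 [0.2427 0.2465 0.2485] 0.0523
-0.02 14 [0.2407 0.246  0.2473] 0.0533
-0.01 26 [0.2416 0.246  0.2493] 0.051
[[389. 254.]
 [276. 307.]
 [389. 241.]
 [389. 267.]]
t 17.6 pos [ 0.4756 -0.0871  0.2215] phi 92.51 tilt [ 0.0022 -0.0012 -1.    ] q [-10.4  -4.4  -0.5  93.8  -0.  -12.9] F [-1.67 -4.55  6.9 ] M [-0.55  0.23  0.1 ] open 0.0278
shift cm [ 0.15  0.23 -0.19] turn 0.01
scene px [287 197  35  28 344] axis [-0.109  0.979  0.172] elev 9.9 ends [ 0.564 -0.212  0.091] [ 0.55  -0.083  0.114] thick 0.065
```

play_rows --rows '[[[0.2,0,-0.1],0,2.5],[[0.4,0,-0.1],0,2.5],[[0.4,0,-0.1],0,2.5],[[0.4,0,-0.1],0,2.5],[[0.4,0,-0.1],0,2.5],[[0.4,0,-0.1],0,2.5],[[0.4,0,-0.1],0,2.5]]'

```text
time: 18.23
ee_pos: [0.4758, -0.0872, 0.2176]
tcp_rot: [-75.6, 89.8, 16.9]
wrist_force: [-1.4, 1.9, 7.5]
opening: 0.0278
```

Run:
```python
from h import *; from workcell import bot
S=model(bot,"scene"); p,d=bot.camera("scene"); C=cloud(S,d); Q=w2s(C.reshape(-1,3))
m=(abs(Q[:,1]-.055)<.014)&(Q[:,0]>-.085)&(Q[:,0]<.0)&(abs(Q[:,2]-.245)<.03)&(p.reshape(-1,3).min(1)>110)
for a in np.arange(-.08,.0,.01):
    q=Q[m&(abs(Q[:,0]-a)<.005)]
    if len(q)>3: print(a.round(3),len(q),np.percentile(q[:,2],[10,50,90]).round(4))
shift(bot,s2w([(-.094,.05,.22)])[0],92.5)
s=(265,170,345,240)
cv2.imwrite("pics/scene17c.png",cv2.resize(p[s[1]:s[3],s[0]:s[2]],None,fx=8,fy=8,interpolation=cv2.INTER_CUBIC))
cv2.imwrite("pics/scene17.png",p)
```

```text
-0.08 13 [0.226  0.2389 0.2471]
-0.07 14 [0.2428 0.2453 0.2479]
-0.06 14 [0.2404 0.2453 0.2476]
-0.05 19 [0.2404 0.2457 0.2479]
-0.04 16 [0.2423 0.2453 0.2473]
-0.03 16 [0.2408 0.2443 0.2464]
-0.02 17 [0.2408 0.245  0.2469]
-0.01 23 [0.2404 0.2443 0.247 ]
t 18.28 pos [ 0.4758 -0.0872  0.2176] phi 92.55 tilt [ 2.7e-03  8.0e-04 -1.0e+00] q [-10.4  -4.5  -1.   93.4   0.1 -13. ] F [-1.14  2.55  7.44] M [0.61 0.05 0.12] open 0.0277
shift cm [-0.24  0.25 -0.18] turn 0.05
```

View pics/scene17c.png

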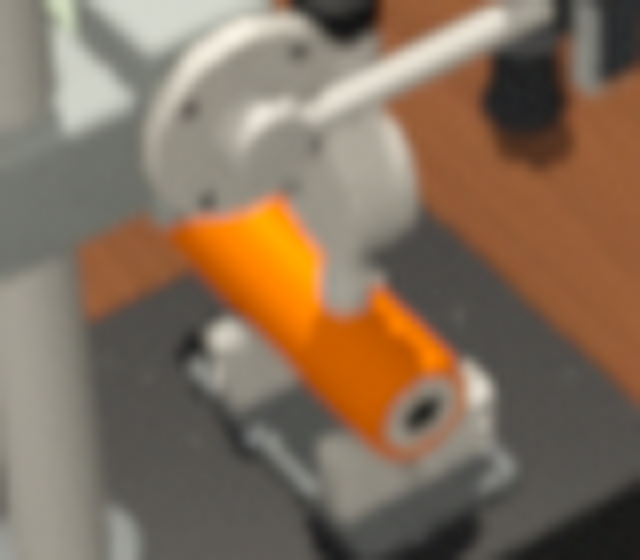

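View pics/scene17.png

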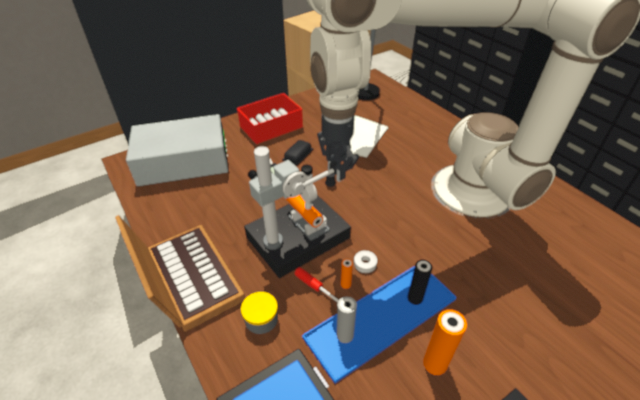

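Run:
```python
from workcell import bot
print(bot.job_done()); o=bot.get_obs(); print(o['time'],o['ee_pos'],o['wrist_force'])
```

```text
the job is handed in; nothing more can be done
None
the job is handed in; nothing more can be done
```

The orange roller lies in both V-supports and the arm is holding the gauge lever level on it. I handed the job in at about 18.3 s of the 64 s allowed, and the hand-in reports no verdict.

**What I did**
- I picked the middle-sized orange roller out of the tray. My first attempt to tip it on a clear patch of bench only slid it; pressing harder tipped it.
- I slid it in under the foot from the -y side, seated it, moved it 5 mm along the V's to centre it, let go with the lever still up and backed the gripper away.
- I then pinched the ball knob and swung the lever down to level.

**Last checks**

| Check | Measured | Required |
|---|---|---|
| Roller top height, lever still up | about 115.5 mm | 115 mm ± 4 |
| Roller axis in front of stand middle | about 31 mm | 30 mm ± 4 |
| Roller middle along the V's | about 11–13 mm off the seat, toward -y | within 20 mm |
| Lever slope at the end | about 0.01 rad off level | within 0.1 rad |
| Upward force at the wrist | about 7.4 N | 6.5 N expected to hold level |

- **Roller:** its free end stayed within a pixel of where I released it, and the last picture shows the foot standing on the roller. I did not measure the foot's force on the roller directly.
- **Other items:** by eye in the last scene picture the other rollers and the tin, loupe, ring gauge and screwdriver stand where they were. The caliper was only visible in the top view, which I did not compare with the start picture.
- **Disagreement:** the roller tilt fitted from the scene camera's depth read 6–12° after release, when part of the roller was hidden. I discarded it because the top view showed a constant height along the roller.

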